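# Load the full sample cartridges into the measuring dock

## Robot

A 6-joint arm with a two-finger parallel gripper is mounted at the origin on the work surface. World frame = base frame: x ahead of the robot, y to its left, z up, the work surface at z = 0. Lengths are in mm, angles in rad, forces in N, time in s.
With the tool pointing down it reaches from about 400 to 925 mm from the base axis. Payload 12.5 kg.
Tool frame: the origin (TCP) lies midway between the tips of the shut fingers; the grasp point (between the pads) lies 19 mm behind it (env.grip_depth is the distance from the TCP to the grasp point, in mm); z points along the fingers, y is the line along which they close (so a half turn about z gives the same grasp; the last joint's range is limited). The gripper opens to 95 mm and grips with 3 to 60 N. Pads are 20 mm wide; open, the fingers measure 119 mm over their backs; the gripper's body (75 mm by 180 mm) begins 59 mm behind the grasp point.
Start: joints at [1.059, 0.491, 1.559, -0, 1.092, -0.106], TCP at [246.708, 574.269, 185.261] pointing down, gripper open.
Joint ranges: [-3.1, 3.1], [-0.84, 2.19], [0.05, 2.79], [-1.13, 4.28], [0.06, 2.93], [-2.69, 2.69]. Speed limits (rad/s): [2.22, 2.22, 2.79, 3.14, 3.14, 3.14].

## Interface

Orientations are given as [roll, pitch, yaw] about the fixed x, y, z axes, in that order (R = Rz(yaw) Ry(pitch) Rx(roll)).
In Python, from cell import monitor, viewer, order, env gives the robot as it stands.
- The arm moves only by the tool move_arm, never from a script. Its argument "moves" is one flat list of numbers, 4 for each row, row after row: the shift along the tool's x, y, z normalised to -1 to 1, where 1 is 0.15 m, then the turn about the tool's z normalised to -1 to 1, where 1 is pi/2 rad. A call has 1 to 10 rows; each row shifts and turns the commanded pose from where the row before left it, along the tool's axes as they then stand; what a row does not reach is not made up. A row lasts 1/8 s, in which the tool goes at most 62.5 mm and 10.7 degrees, less where a joint would pass 70% of its speed; a pose out of reach is approached as far as the arm can. A call with a number of a shift or a turn outside -1 to 1 is refused whole. A call with a gripper value outside its range is refused whole. "claw" is the finger opening in mm, from 0 to 95.1, set as the call begins (left out, the last holds). The fingers move at their own pace and stop on an object; the grip force is fixed at half the most. Time passes only in rows, so rows that do not move let the fingers close. It gives the time, the measured TCP pose, the force, the opening and the grip force at its end, in the units of the state.
- monitor.state(): the state, without advancing time (a new reading comes with each control period).
- viewer.read_camera(name): name is "scene" or "top" or "wrist"; returns the picture (384x512x3 uint8, red, green, blue); there is no depth.
- viewer.camera_info(name): a dict with "K" (3x3 intrinsics, pixels), "camera_from_world" (4x4, takes a point from world to camera coordinates). Camera axes: x right, y down, z forward; pixel columns grow to the right and rows downward; lengths in mm; the calibration is good to about 2 mm. A picture is of the moment at which its call begins: read the wrist's pose just before it. camera_info takes no time and is no camera call; for the wrist camera it gives the pose at the moment of the call.
- order.job_done(): hands the job in; it is judged then, once.
The state is a dict: "t": time; "joints": joint angles; "qvel": joint speeds; "tau": joint torques, N m; "eef_pos": TCP position; "tcp_rot": TCP orientation; "ft_force": force on the tool from outside, world axes, zero at the start; "moment": the same for the moment, N m; "opening": opening from 0.0 (shut) to 1.0 (fully open); "grip_force": force on a finger pad.
Only numpy, scipy, OpenCV 4.12 (cv2) and the standard library are available. Lean on these libraries where they do the work, as an engineer would, in place of code of your own. Each camera call takes 0.05 s, during which the arm holds its last target. There are 200 camera calls.

## Task

Pull the black carriage all the way out to its outer stop, then heft each sample cartridge on the bench: lay the light, empty ones in the white tray, and press every heavy, full one down into a spring clip of its own on the carriage until it snaps fully home. Only when all the full ones are clipped in, push the carriage into the dock until you feel it meet its inner stop, and leave it there. Leave the bottle, the lens and the slide box alone.

Things in the scene. Friction and masses are not known exactly. Their poses are not given: they have to be found in the camera images.
- cart_a_center (a point): Middle of the barrel of one of up to five look-alike sample cartridges (absent ones have no pose): aluminium barrel 24 mm in diameter, 110 mm long along its own x, with a square grey cap 30 x 30 x 10 mm on each end (130 mm overall). It lies on a flat cap side, barrel axis 15 mm above the surface, and does not roll.
- cart_b_center (a point): Middle of the barrel of another cartridge, as cart_a. Each cartridge is either full (0.42 kg, give or take 12 percent) or empty (0.10 kg, likewise); only its weight shows which. Of the four or five present, two or three are full and one or two empty.
- cart_c_center (a point): Middle of the barrel of another cartridge, looking like cart_a; full or empty, see cart_b.
- cart_d_center (a point): Middle of the barrel of another cartridge, looking like cart_a; full or empty, see cart_b.
- cart_e_center (a point): Middle of the barrel of another cartridge, looking like cart_a; full or empty, see cart_b.
- clip0 (a point): Outermost of three spring clips, 75 mm apart along y on the carriage: the point where the middle of a fully seated barrel lies, 64 mm above the bench, 30 mm above the carriage plate. x: along a seated barrel (either way round), y: the way the carriage slides in, z up. Two pairs of steel leaves with beads, 12 mm wide, at x = -38 and 38 mm; the barrel's middle stays free, the caps hang outside.
- clip1 (a point): Middle clip, like clip0, same axes. The flared leaf tops end 23 mm above this point. A barrel pressed straight down meets the beads when its axis is about 20 mm above this point, needs about 10 N, and snaps home on its saddles; the caps leave 11 mm of play each way along x.
- clip2 (a point): Innermost clip (nearest the housing), like clip0 and clip1, same axes.
- carriage (a joint): How far the black carriage is slid in towards the low black housing, in m: 0 fully out, growing as it is pushed along the clips' y. It starts 30 to 85 mm in, slides with about 6 N of friction and stays where it is left. Its outer stop is at 0; its inner stop is hidden in the housing, somewhere between 90 and 130 mm of travel, and is felt as a sudden hard resistance.
- push_plate (a point): Middle of the width of the outer face of the upright aluminium push plate at the carriage's outer end, 72 mm above the bench. Axes as the clips'; the face looks along -y and is pushed along +y; it may also be pinched from above and pulled. The plate is 70 mm wide (x), 10 mm thick (y), from 32 to 94 mm above the bench; clip0 lies 48 mm further along +y.
- tray: Shallow white plastic tray for empty cartridges, fixed to the bench: 175 mm (own x) x 160 mm (own y) outside, walls 5 mm thick and 22 mm high, floor 5 mm thick. Origin at the centre of its underside. Two cartridges lie side by side in it, along its x axis.
- solvent_bottle: Bystander: amber bottle 60 mm in diameter, 150 mm tall, origin at the centre of its underside. To be left alone.
- objective: Bystander: brass objective lens, 34 mm in diameter, 50 mm tall, standing, origin at the centre of its underside. To be left alone.
- slide_box: Bystander: black slide box 80 x 110 x 35 mm, origin at the centre of its underside. To be left alone.

How it is judged (in metres and radians):
On the way, in this order (a step that is already met when the one before it is completed fails the run):
1. the carriage is pulled out to its outer stop (within 4 mm) (value of joint carriage below 0.004 m), for 0.2 s.
2. every full cartridge is snapped home in a clip before the carriage is pushed in (it is less than 95 mm in) (((x of cart_a_center in the frame of clip0 between -0.014 and 0.014 m and y of cart_a_center in the frame of clip0 between -0.004 and 0.004 m and z of cart_a_center in the frame of clip0 between -0.004 and 0.004 m and angle between the x axis of cart_a_center and the x axis of clip0, either way round below 0.09 rad) or (x of cart_a_center in the frame of clip1 between -0.014 and 0.014 m and y of cart_a_center in the frame of clip1 between -0.004 and 0.004 m and z of cart_a_center in the frame of clip1 between -0.004 and 0.004 m and angle between the x axis of cart_a_center and the x axis of clip1, either way round below 0.09 rad) or (x of cart_a_center in the frame of clip2 between -0.014 and 0.014 m and y of cart_a_center in the frame of clip2 between -0.004 and 0.004 m and z of cart_a_center in the frame of clip2 between -0.004 and 0.004 m and angle between the x axis of cart_a_center and the x axis of clip2, either way round below 0.09 rad)) and ((x of cart_c_center in the frame of clip0 between -0.014 and 0.014 m and y of cart_c_center in the frame of clip0 between -0.004 and 0.004 m and z of cart_c_center in the frame of clip0 between -0.004 and 0.004 m and angle between the x axis of cart_c_center and the x axis of clip0, either way round below 0.09 rad) or (x of cart_c_center in the frame of clip1 between -0.014 and 0.014 m and y of cart_c_center in the frame of clip1 between -0.004 and 0.004 m and z of cart_c_center in the frame of clip1 between -0.004 and 0.004 m and angle between the x axis of cart_c_center and the x axis of clip1, either way round below 0.09 rad) or (x of cart_c_center in the frame of clip2 between -0.014 and 0.014 m and y of cart_c_center in the frame of clip2 between -0.004 and 0.004 m and z of cart_c_center in the frame of clip2 between -0.004 and 0.004 m and angle between the x axis of cart_c_center and the x axis of clip2, either way round below 0.09 rad)) and ((x of cart_d_center in the frame of clip0 between -0.014 and 0.014 m and y of cart_d_center in the frame of clip0 between -0.004 and 0.004 m and z of cart_d_center in the frame of clip0 between -0.004 and 0.004 m and angle between the x axis of cart_d_center and the x axis of clip0, either way round below 0.09 rad) or (x of cart_d_center in the frame of clip1 between -0.014 and 0.014 m and y of cart_d_center in the frame of clip1 between -0.004 and 0.004 m and z of cart_d_center in the frame of clip1 between -0.004 and 0.004 m and angle between the x axis of cart_d_center and the x axis of clip1, either way round below 0.09 rad) or (x of cart_d_center in the frame of clip2 between -0.014 and 0.014 m and y of cart_d_center in the frame of clip2 between -0.004 and 0.004 m and z of cart_d_center in the frame of clip2 between -0.004 and 0.004 m and angle between the x axis of cart_d_center and the x axis of clip2, either way round below 0.09 rad)) and value of joint carriage below 0.095 m), for 0.2 s.
3. the carriage is pushed in to its stop (value of joint carriage above 0.1075 m), for 0.2 s.
At the end, for the whole second after the job is handed in: Full cartridges are snapped home in clips (axis within 4 mm across and in height, middle within 14 mm along the barrel, parallel within 5 degrees), empty ones lie flat on the tray's floor, the carriage is within 2.5 mm of its inner stop, all at rest (((x of cart_a_center in the frame of clip0 between -0.014 and 0.014 m and y of cart_a_center in the frame of clip0 between -0.004 and 0.004 m and z of cart_a_center in the frame of clip0 between -0.004 and 0.004 m and angle between the x axis of cart_a_center and the x axis of clip0, either way round below 0.09 rad) or (x of cart_a_center in the frame of clip1 between -0.014 and 0.014 m and y of cart_a_center in the frame of clip1 between -0.004 and 0.004 m and z of cart_a_center in the frame of clip1 between -0.004 and 0.004 m and angle between the x axis of cart_a_center and the x axis of clip1, either way round below 0.09 rad) or (x of cart_a_center in the frame of clip2 between -0.014 and 0.014 m and y of cart_a_center in the frame of clip2 between -0.004 and 0.004 m and z of cart_a_center in the frame of clip2 between -0.004 and 0.004 m and angle between the x axis of cart_a_center and the x axis of clip2, either way round below 0.09 rad)) and ((x of cart_c_center in the frame of clip0 between -0.014 and 0.014 m and y of cart_c_center in the frame of clip0 between -0.004 and 0.004 m and z of cart_c_center in the frame of clip0 between -0.004 and 0.004 m and angle between the x axis of cart_c_center and the x axis of clip0, either way round below 0.09 rad) or (x of cart_c_center in the frame of clip1 between -0.014 and 0.014 m and y of cart_c_center in the frame of clip1 between -0.004 and 0.004 m and z of cart_c_center in the frame of clip1 between -0.004 and 0.004 m and angle between the x axis of cart_c_center and the x axis of clip1, either way round below 0.09 rad) or (x of cart_c_center in the frame of clip2 between -0.014 and 0.014 m and y of cart_c_center in the frame of clip2 between -0.004 and 0.004 m and z of cart_c_center in the frame of clip2 between -0.004 and 0.004 m and angle between the x axis of cart_c_center and the x axis of clip2, either way round below 0.09 rad)) and ((x of cart_d_center in the frame of clip0 between -0.014 and 0.014 m and y of cart_d_center in the frame of clip0 between -0.004 and 0.004 m and z of cart_d_center in the frame of clip0 between -0.004 and 0.004 m and angle between the x axis of cart_d_center and the x axis of clip0, either way round below 0.09 rad) or (x of cart_d_center in the frame of clip1 between -0.014 and 0.014 m and y of cart_d_center in the frame of clip1 between -0.004 and 0.004 m and z of cart_d_center in the frame of clip1 between -0.004 and 0.004 m and angle between the x axis of cart_d_center and the x axis of clip1, either way round below 0.09 rad) or (x of cart_d_center in the frame of clip2 between -0.014 and 0.014 m and y of cart_d_center in the frame of clip2 between -0.004 and 0.004 m and z of cart_d_center in the frame of clip2 between -0.004 and 0.004 m and angle between the x axis of cart_d_center and the x axis of clip2, either way round below 0.09 rad)) and x of cart_b_center in the frame of tray between -0.08 and 0.08 m and y of cart_b_center in the frame of tray between -0.075 and 0.075 m and z of cart_b_center in the frame of tray between 0.01 and 0.03 m and angle between each of cart_b_center, cart_e_center's own x axis and vertical above 1.4 rad and x of cart_e_center in the frame of tray between -0.08 and 0.08 m and y of cart_e_center in the frame of tray between -0.075 and 0.075 m and z of cart_e_center in the frame of tray between 0.01 and 0.03 m and linear speed of each of cart_a, cart_b, cart_c, cart_d, cart_e below 0.02 m/s and value of joint carriage above 0.1075 m); the robot touches nothing.
It fails at once if the solvent bottle is moved by more than 30 mm or tipped (distance of solvent_bottle from where it was at the start of the episode above 0.03 m or angle between solvent_bottle's own z axis and vertical above 0.4 rad).
It fails at once if the objective lens is moved by more than 30 mm or tipped (distance of objective from where it was at the start of the episode above 0.03 m or angle between objective's own z axis and vertical above 0.4 rad).
It fails at once if the slide box is moved by more than 30 mm or tipped (distance of slide_box from where it was at the start of the episode above 0.03 m or angle between slide_box's own z axis and vertical above 0.4 rad).
Of cart_a, cart_b, cart_c, cart_d, cart_e only 4 to 5 are there at a start; the rules pass over those that are not, and their reading is None.
At some moment in a run one of cart_a, cart_b, cart_c, cart_d, cart_e may be knocked a few centimetres aside while the robot is not near it.
Once in a run the grip may slacken for a moment while it holds something.
It also fails if it takes over 210 s, if anything falls off the work surface, if the arm or the gripper's body presses on something with over 40 N, if the wrist force passes 120 N, or if a joint passes its speed limit or range.

## Working session

There is one attempt and no reset: what is moved stays moved. The work goes in short steps, Python scripts to look and compute and a tool call to move; the robot and the scene stay as the last step left them, time stands still between calls to the robot, and variables do not carry over. Pictures are saved under pics/ and viewed, at most 14 in all, crops included, and the job is handed in when it is done.

Besides the shell and the picture viewer there is one more tool, called after "Request:" in YAML: its name, and indented under it one key for each argument. move_arm: Moves the arm, as the interface text tells. Scaled input: -1 to 1 covers 0.15 m each way for a shift and pi/2 rad each way for a turn. Its arguments: {"type":"object","properties":{"moves":{"type":"array"},"claw":{"type":"number"}},"required":["moves"]}

```bash
mkdir -p pics; cat > h.py <<'E'
from cell import monitor, viewer, order, env
import numpy as np, cv2
from scipy.spatial.transform import Rotation as R
def snap(n,f):
    i=viewer.camera_info(n); im=viewer.read_camera(n)
    cv2.imwrite('pics/'+f+'.png',im[:,:,::-1]); np.savez('pics/'+f+'.npz',im=im,K=i['K'],T=i['camera_from_world']); return im
def load(f):
    d=np.load('pics/'+f+'.npz'); return d['im'],d['K'],d['T']
def ray(f,u,v,z):
    _,K,T=load(f); d=T[:3,:3].T@np.linalg.inv(K)@[u,v,1]; c=-T[:3,:3].T@T[:3,3]
    return c+d*(z-c[2])/d[2]
def proj(f,p):
    _,K,T=load(f); q=K@(T[:3,:3]@np.array(p,float)+T[:3,3]); return q[:2]/q[2]
def to(p,yaw=None):
    "normalised tool shift to reach TCP p (mm)"
    s=monitor.state(); r=R.from_euler('xyz',s['tcp_rot'])
    d=r.inv().apply(np.array(p)-s['eef_pos'])
    print('pos',np.round(s['eef_pos'],1),'rot',np.round(s['tcp_rot'],3),'shift norm',np.round(d/150,3))
E
python3 - <<'E'
from h import *
print(monitor.state(), env.grip_depth)
for n in('scene','top','wrist'):
    snap(n,n+'0'); _,K,T=load(n+'0'); print(n,K.round(0).tolist(),(-T[:3,:3].T@T[:3,3]).round(),T[:3,:3].round(2).tolist())
E
```

```text
{'t': 0.0, 'joints': array([ 1.05939503e+00,  4.91566786e-01,  1.55945101e+00, -2.92360615e-05,
        1.09168901e+00, -1.05578660e-01]), 'qvel': array([ 0.00043581, -0.00071653,  0.00145752, -0.00095793, -0.00133812,
       -0.00139035]), 'tau': array([-2.81828703e-03, -6.12650156e+01, -2.58182234e+01,  6.90881163e-02,
        4.82485152e-02, -1.04756327e-04]), 'eef_pos': array([246.57288766, 574.00608415, 184.65673859]), 'tcp_rot': array([-3.14048197e+00, -9.16277458e-05,  2.73578346e+00]), 'ft_force': array([ 0.61892547, -0.15617122,  0.30764019]), 'moment': array([ 0.02733567, -0.011045  ,  0.0035114 ]), 'grip_force': 0.0, 'opening': 1.0009332963746802} 18.8
scene [[397.0, 0.0, 252.0], [0.0, 397.0, 191.0], [0.0, 0.0, 1.0]] [1212.  469.  755.] [[-0.67, 0.74, 0.0], [0.48, 0.44, -0.76], [-0.57, -0.51, -0.65]]
top [[427.0, 0.0, 256.0], [0.0, 427.0, 195.0], [0.0, 0.0, 1.0]] [ 530.  -40. 1132.] [[0.03, -1.0, 0.02], [-1.0, -0.03, -0.09], [0.09, -0.01, -1.0]]
wrist [[264.0, 0.0, 260.0], [0.0, 264.0, 190.0], [0.0, 0.0, 1.0]] [173. 605. 384.] [[0.4, 0.92, -0.0], [0.88, -0.38, 0.28], [0.26, -0.11, -0.96]]
```

View pics/top0.png

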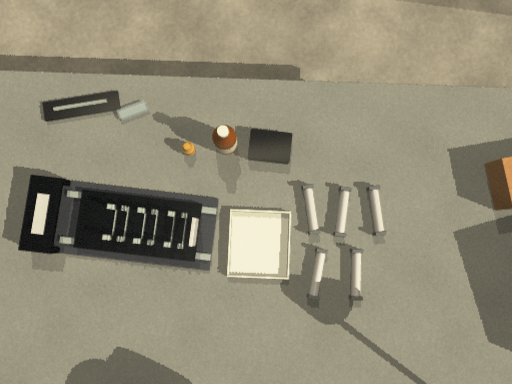

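View pics/scene0.png

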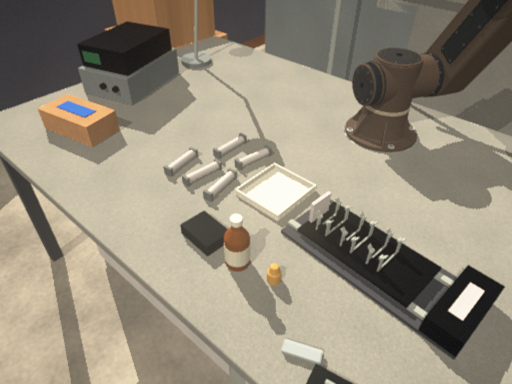

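The top view shows the carriage at left with its housing at cols 22–65, the plate at (194,232), the tray at (260,244), and five cartridges: (310,209), (342,211), (376,210), (318,272), (356,274). The bottle is at (225,137), the lens at (189,148) and the box at (270,146).

```bash
python3 - <<'E'
from h import *
im,K,T=load('top0'); hsv=cv2.cvtColor(im,cv2.COLOR_RGB2HSV)
def blobs(box,thr,amin,z,sat=70):
    x0,y0,x1,y1=box; m=np.zeros(im.shape[:2],np.uint8)
    m[y0:y1,x0:x1]=((hsv[y0:y1,x0:x1,2]>thr)&(hsv[y0:y1,x0:x1,1]<sat))*255
    n,l,s,c=cv2.connectedComponentsWithStats(m)
    for i in range(1,n):
        if s[i,4]<amin: continue
        ys,xs=np.where(l==i); P=np.array([ray('top0',u,v,z)[:2] for u,v in zip(xs,ys)])
        r=cv2.minAreaRect(P.astype(np.float32)); w,v=np.linalg.eigh(np.cov(P.T)); a=v[:,1]*np.sign(v[0,1])
        print(s[i],c[i].round(1),'ctr',np.round(r[0]),'mean',P.mean(0).round(1),'size',np.round(r[1]),'ang',round(np.degrees(np.arctan2(a[1],a[0])),1))
print('carts');blobs((298,175,400,305),175,60,20)
print('plate');blobs((186,210,202,252),150,20,94)
print('tray');blobs((220,200,296,285),170,300,14,120)
print('clips');blobs((95,195,188,255),130,5,87)
c=im[185:275,15:220]; cv2.imwrite('pics/c1.png',cv2.resize(c[:,:,::-1],None,fx=3.8,fy=3.8,interpolation=cv2.INTER_CUBIC))
E
```

```text
carts
[307 188  12  42 264] [312.2 208.4] ctr [ 603. -205.] mean [ 602.8 -205.2] size [109.  17.] ang 8.9
[373 189  12  43 254] [378.1 209.6] ctr [ 604. -379.] mean [ 604.8 -378.6] size [111.  16.] ang 8.4
[339 191  10  42 257] [343.8 211.6] ctr [ 597. -289.] mean [ 596.7 -288.3] size [ 17. 110.] ang -6.5
[315 253  10  29 177] [319.7 267.2] ctr [ 452. -228.] mean [ 451.3 -227.3] size [17. 75.] ang -9.6
[355 253   7  39 221] [357.7 271.2] ctr [ 442. -327.] mean [ 443.7 -325.9] size [97. 16.] ang 0.4
plate
[189 217   9  30 184] [193.1 231.8] ctr [533.  93.] mean [532.6  93.3] size [16. 70.] ang -4.7
tray
[ 227  209   65   71 4117] [258.4 243.7] ctr [507. -69.] mean [507.  -67.4] size [162. 177.] ang 2.5
clips
[107 204   9  27  71] [112.  212.4] ctr [564. 292.] mean [574.2 293.4] size [65. 18.] ang 13.4
[124 206   5  25  42] [126.  216.5] ctr [561. 259.] mean [565.1 258.8] size [58.  8.] ang -0.6
[137 207   8   6  36] [140.8 209.9] ctr [582. 224.] mean [582.3 224. ] size [17. 12.] ang 74.3
[154 210   4  25  38] [155.4 219.9] ctr [554. 187.] mean [558.9 187.2] size [ 5. 59.] ang -3.1
[16
[... 433 characters left out ...]
513.6 304.1] size [12. 19.] ang 88.5
[117 236   8   6  24] [120.6 238.5] ctr [511. 269.] mean [511.5 268.9] size [15. 11.] ang -85.3
[133 238   8   6  38] [136.2 240.6] ctr [508. 230.] mean [507.5 230.9] size [12. 17.] ang 83.7
[147 241   3   4   8] [147.8 242.5] ctr [504. 203.] mean [503.7 202.9] size [4. 8.] ang -18.3
[151 240   3   5  12] [152.  242.2] ctr [505. 193.] mean [504.8 192.6] size [10.  5.] ang -16.6
[182 241   1   7   7] [182. 244.] ctr [502. 120.] mean [502.4 119.9] size [14.  0.] ang 2.5
[164 242   7   6  34] [166.9 244.1] ctr [500. 156.] mean [501.2 156.3] size [12. 15.] ang 88.4
[178 244   3   5   7] [178.9 245.9] ctr [497. 127.] mean [497.7 127.3] size [ 2. 11.] ang -17.9
```

View pics/c1.png

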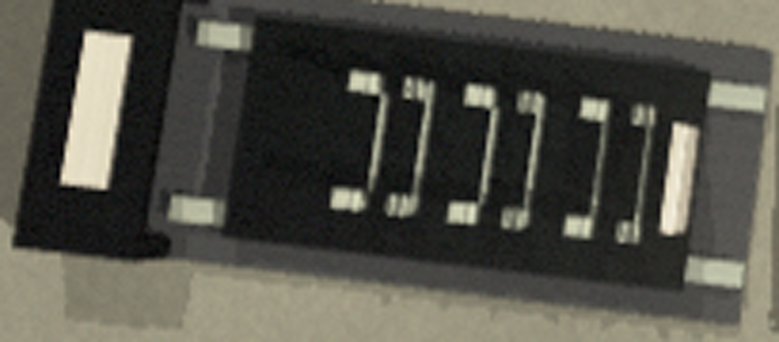

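The crop shows three clip pairs with their leaf tops. The carriage frame is yawed about -4.75°, with the plate's outer face near (532,91) and clip0 near (536,139), and the two agree with the given 48 mm. I'll turn the gripper to yaw about 0 first.

Request:
move_arm:
  moves: [0, 0, 0, 0.118, 0, 0, 0, 0.118, 0, 0, 0, 0.118, 0, 0, 0, 0.118, 0, 0, 0, 0.118, 0, 0, 0, 0.118, 0, 0, 0, 0.118, 0, 0, 0, 0.118, 0, 0, 0, 0.118, 0, 0, 0, 0.118]
  claw: 50

```text
t: 1.4
eef_pos: [246.6, 574.1, 185.0]
tcp_rot: [3.142, 0.0, 0.876]
ft_force: [1.2, -0.5, -0.1]
opening: 0.526
grip_force: 0.0
```

```bash
python3 - <<'E'
from h import *
to([532,96,170])
E
```

```text
pos [246.6 574.1 185. ] rot [3.142 0.    0.876] shift norm [-1.231  3.502  0.101]
```

Request:
move_arm:
  moves: [-0.088, 0.25, 0, 0, -0.088, 0.25, 0, 0, -0.088, 0.25, 0, 0, -0.088, 0.25, 0, 0, -0.088, 0.25, 0, 0, -0.088, 0.25, 0, 0, -0.088, 0.25, 0, 0, -0.088, 0.25, 0, 0, -0.088, 0.25, 0, 0, -0.088, 0.25, 0, 0]

```text
t: 2.65
eef_pos: [452.9, 232.9, 185.2]
tcp_rot: [-3.141, 0.0, 0.882]
ft_force: [1.0, 0.8, -0.2]
opening: 0.524
grip_force: 0.0
```

Request:
move_arm:
  moves: [-0.088, 0.25, 0, 0, -0.088, 0.25, 0, 0, -0.088, 0.25, 0, 0, -0.088, 0.25, 0, 0, 0, 0, 0, 0.102, 0, 0, 0, 0.102, 0, 0, 0, 0.102, 0, 0, 0, 0.102, 0, 0, 0, 0.102, 0, 0, 0, 0.102]

```text
t: 3.9
eef_pos: [534.5, 98.0, 185.1]
tcp_rot: [-3.142, 0.0, -0.084]
ft_force: [-0.1, -0.5, 0.6]
opening: 0.523
grip_force: 0.0
```

```bash
python3 - <<'E'
from h import *
snap('wrist','w1'); to([532,96,75])
for p in ([532,91,94],[532.8,101,94],[536,139,64]): print(proj('w1',p).round())
E
```

```text
pos [534.6  98.  185.1] rot [-3.142  0.    -0.092] shift norm [-0.015  0.015  0.734]
[266. 186.]
[257. 186.]
[227. 180.]
```

View pics/w1.png

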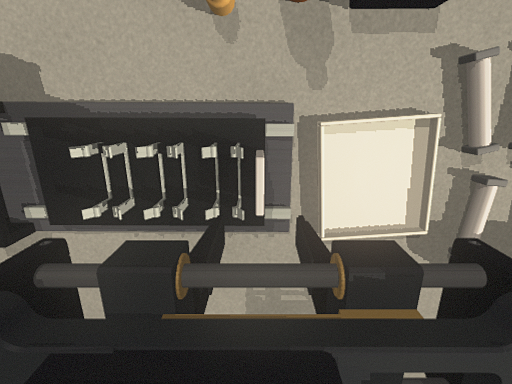

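The wrist view shows the plate at cols 256–266, row 184, which agrees with the projection. I'll descend, pinch and pull.

Request:
move_arm:
  moves: [-0.01, 0.01, 0.15, 0, 0, 0, 0.15, 0, 0, 0, 0.15, 0, 0, 0, 0.15, 0, 0, 0, 0.12, 0, 0, 0, 0, 0]

```text
t: 4.7
eef_pos: [532.4, 96.6, 76.2]
tcp_rot: [3.141, 0.002, -0.077]
ft_force: [0.1, -0.6, -0.2]
opening: 0.529
grip_force: 0.0
```

Request:
move_arm:
  moves: [0, 0, 0, 0, 0, 0, 0, 0, 0, 0, 0, 0, 0, 0, 0, 0]
  claw: 0

```text
t: 5.2
eef_pos: [533.2, 96.6, 77.5]
tcp_rot: [-3.141, -0.0, -0.079]
ft_force: [0.5, -0.3, 0.4]
opening: 0.16
grip_force: 0.0
```

Request:
move_arm:
  moves: [0, 0.04, 0, 0, 0, 0.05, 0, 0, 0, 0.05, 0, 0, 0, 0.05, 0, 0, 0, 0.05, 0, 0, 0, 0, 0, 0]

```text
t: 5.95
eef_pos: [530.2, 60.2, 77.2]
tcp_rot: [-3.142, -0.0, -0.08]
ft_force: [0.4, 0.3, 0.0]
opening: 0.006
grip_force: 0.0
```

```bash
python3 - <<'E'
from h import *
snap('wrist','w2');snap('scene','s2')
E
```

```text
(no output)
```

View pics/w2.png

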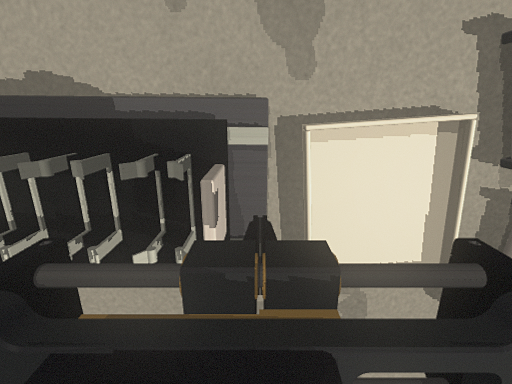

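```bash
python3 - <<'E'
from h import *
for u,v in((202,181),(216,166),(224,166),(204,240)): print(u,v,ray('w2',u,v,94).round(1))
for p in ([530,60,77],[532,91,94],[532,91,32],[567,88,94],[566,98,94],[497,94,94],[497,94,32]): print(p,proj('w2',p).round())
im,_,_=load('w2'); c=im[140:270,150:320]; cv2.imwrite('pics/c2.png',cv2.resize(c[:,:,::-1],None,fx=4,fy=4,interpolation=cv2.INTER_CUBIC))
E
```

```text
202 181 [565.5  98.2  94. ]
216 166 [575.5  86.8  94. ]
224 166 [575.1  81.2  94. ]
204 240 [519.3 103.2  94. ]
[530, 60, 77] [259. 214.]
[532, 91, 94] [218. 224.]
[532, 91, 32] [228. 198.]
[567, 88, 94] [216. 178.]
[566, 98, 94] [202. 180.]
[497, 94, 94] [220. 265.]
[497, 94, 32] [229. 231.]
```

View pics/c2.png

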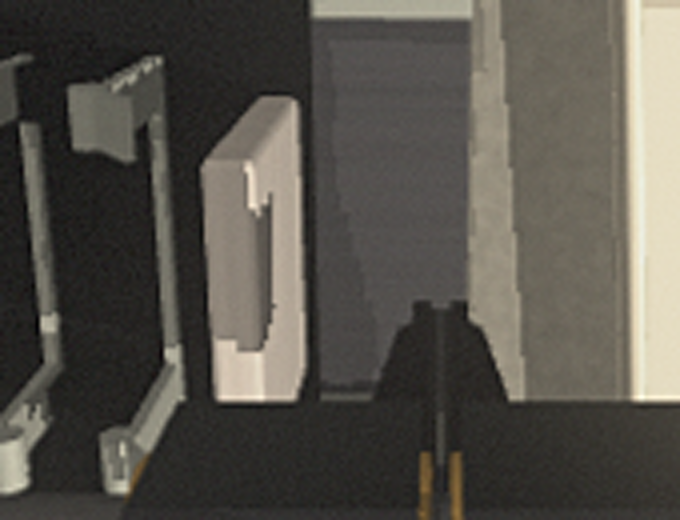

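The plate hasn't moved: it is still at (202–216,180) in this view, right where the projection puts it. The fingers were shut at y=60, so the first pinch didn't hold. I'll retry it lower and give the fingers time to close.

Request:
move_arm:
  moves: [0, 0, -0.15, 0, 0, 0, -0.15, 0, 0.01, -0.12, 0, 0, 0, -0.12, 0, 0, 0, 0, 0, 0, 0, 0, 0.14, 0, 0, 0, 0.14, 0, 0, 0, 0.13, 0, 0, 0, 0, 0]
  claw: 50

```text
t: 7.18
eef_pos: [533.6, 96.5, 59.2]
tcp_rot: [3.141, 0.003, -0.079]
ft_force: [-0.3, 0.6, -0.0]
opening: 0.527
grip_force: 0.0
```

Request:
move_arm:
  moves: [0, 0, 0, 0, 0, 0, 0, 0, 0, 0, 0, 0, 0, 0, 0, 0, 0, 0, 0, 0, 0, 0, 0, 0]
  claw: 0

```text
t: 7.92
eef_pos: [534.7, 96.8, 61.0]
tcp_rot: [-3.141, -0.0, -0.079]
ft_force: [-0.5, 4.2, 3.8]
opening: 0.098
grip_force: 30.0
```

```bash
python3 - <<'E'
from h import *
s=monitor.state(); print(s['opening'],s['grip_force'],s['eef_pos'],s['ft_force'])
snap('scene','s3')
for p in ([532,91,94],s['eef_pos']): print(proj('s3',p).round())
im,_,_=load('s3'); c=im[160:290,260:430]; cv2.imwrite('pics/c3.png',cv2.resize(c[:,:,::-1],None,fx=4,fy=4,interpolation=cv2.INTER_CUBIC))
E
```

```text
0.09794342003344629 29.99646931886673 [534.66756065  96.78763852  60.97038578] [-0.5187875   4.20255736  3.77859862]
[319. 196.]
[319. 207.]
```

Gripped this time (30 N). I'll pull gently.

Request:
move_arm:
  moves: [0, 0.03, 0, 0, 0, 0.04, 0, 0, 0, 0.04, 0, 0, 0, 0.04, 0, 0, 0, 0, 0, 0]

```text
t: 8.6
eef_pos: [532.6, 73.8, 61.0]
tcp_rot: [3.142, 0.0, -0.079]
ft_force: [-1.5, 0.7, 4.9]
opening: 0.1
grip_force: 30.0
```

Request:
move_arm:
  moves: [0, 0.03, 0, 0, 0, 0.03, 0, 0, 0, 0.03, 0, 0, 0, 0.03, 0, 0, 0, 0.03, 0, 0, 0, 0.03, 0, 0, 0, 0, 0, 0]

```text
t: 9.48
eef_pos: [530.9, 53.6, 60.9]
tcp_rot: [-3.133, -0.001, -0.082]
ft_force: [4.3, 59.7, 0.5]
opening: 0.331
grip_force: 30.0
```

Request:
move_arm:
  moves: [0, -0.03, 0, 0, 0, -0.02, 0, 0, 0, 0, 0, 0]

```text
t: 9.85
eef_pos: [531.3, 57.2, 60.8]
tcp_rot: [-3.138, -0.0, -0.08]
ft_force: [2.7, 58.1, -0.6]
opening: 0.253
grip_force: 29.0
```

Request:
move_arm:
  moves: [0, -0.03, 0, 0, 0, -0.02, 0, 0, 0, 0, 0, 0]

```text
t: 10.22
eef_pos: [531.9, 64.7, 60.9]
tcp_rot: [-3.138, -0.0, -0.079]
ft_force: [-0.0, 24.1, 2.1]
opening: 0.098
grip_force: 30.0
```

Request:
move_arm:
  moves: [0, 0, 0, 0, 0, 0, 0, 0, 0, 0, 0, 0, 0, 0, -0.2, 0, 0, 0, -0.2, 0, 0, 0, -0.2, 0, 0, 0, -0.2, 0, 0, 0, 0, 0]
  claw: 60

```text
t: 11.22
eef_pos: [532.7, 61.8, 182.5]
tcp_rot: [-3.141, -0.004, -0.079]
ft_force: [-1.2, -0.4, -0.3]
opening: 0.633
grip_force: 0.0
```

```bash
python3 - <<'E'
from h import *
snap('wrist','w3')
cy=np.array([0.083,0.9966]); 
for p in ([530,60,94],[530.8,70,94],[534,108,64]): print(p,proj('w3',p).round())
snap('top','t3'); im=load('t3')[0]
c=cv2.hconcat([load('w3')[0]]); 
E
```

```text
[530, 60, 94] [261. 188.]
[530.8, 70, 94] [252. 188.]
[534, 108, 64] [222. 181.]
```

View pics/w3.png

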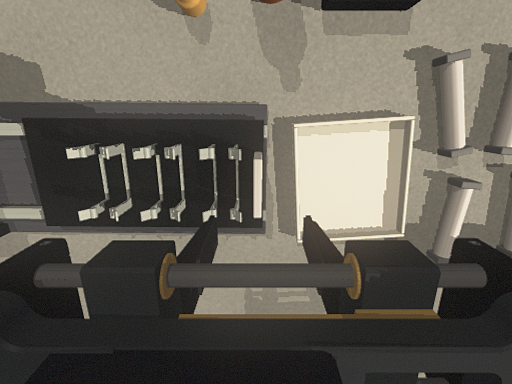

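The plate is now at cols 254–263 and the carriage's outer edge is flush with the base end, so it is at its outer stop (plate centre y≈64.7). Next I'll move above the first cartridge.

Request:
move_arm:
  moves: [0.087, 0.248, 0, 0, 0.087, 0.248, 0, 0, 0.087, 0.248, 0, 0, 0.087, 0.248, 0, 0, 0.087, 0.248, 0, 0, 0.087, 0.248, 0, -0.05, 0.087, 0.248, 0, -0.05, 0, 0, 0, -0.05, 0, 0, 0, 0]

```text
t: 12.45
eef_pos: [604.7, -204.1, 179.0]
tcp_rot: [-3.14, 0.002, 0.155]
ft_force: [0.0, 0.5, 0.0]
opening: 0.63
grip_force: 0.0
```

```bash
cat >> h.py <<'E'
def carts(f,z=20,thr=None,amin=150,box=(0,0,512,384)):
    "bright elongated barrels: centre, length, width, angle"
    im,K,T=load(f); hsv=cv2.cvtColor(im,cv2.COLOR_RGB2HSV); th=thr or 165
    m=np.zeros(im.shape[:2],np.uint8); x0,y0,x1,y1=box
    m[y0:y1,x0:x1]=((hsv[y0:y1,x0:x1,2]>th)&(hsv[y0:y1,x0:x1,1]<45))*255
    n,l,s,c=cv2.connectedComponentsWithStats(m); out=[]
    for i in range(1,n):
        if not amin<s[i,4]<8000: continue
        ys,xs=np.where(l==i); P=np.array([ray(f,u,v,z)[:2] for u,v in zip(xs,ys)])
        r=cv2.minAreaRect(P.astype(np.float32)); w,v=np.linalg.eigh(np.cov(P.T)); a=v[:,1]*np.sign(v[0,1])
        print('px',c[i].round(),'ctr',np.round(r[0],1),'size',np.round(sorted(r[1])),'ang rad',round(np.arctan2(a[1],a[0]),3))
E
python3 - <<'E'
from h import *
snap('wrist','w4'); to([603,-205,60])
for t in (150,165,180): print(t); carts('w4',thr=t,amin=200)
print(proj('w4',[603,-205,15]))
print('t3'); carts('t3',thr=140,amin=60,box=(298,175,400,305))
im=load('t3')[0]; print(im[290,318],im[294,355],im[240,335],im[272,318])
E
```

```text
pos [ 604.8 -203.6  179.4] rot [-3.14e+00  2.00e-03  1.55e-01] shift norm [-0.012  0.008  0.796]
150
px [259. 173.] ctr [ 598.4 -203.7] size [ 16. 111.] ang rad 0.158
px [318. 183.] ctr [ 594.1 -286.7] size [ 14. 111.] ang rad -0.123
px [381. 190.] ctr [ 600.1 -377.7] size [ 13. 111.] ang rad 0.146
px [104. 200.] ctr [520.   10.3] size [  4. 135.] ang rad -0.019
px [ 38. 207.] ctr [500.6 103.7] size [ 63. 114.] ang rad -0.541
165
px [259. 173.] ctr [ 598.5 -204.4] size [ 14. 111.] ang rad 0.156
px [319. 182.] ctr [ 598.5 -288.3] size [ 12. 101.] ang rad -0.117
px [381. 190.] ctr [ 601.  -378.6] size [ 11. 110.] ang rad 0.146
px [104. 200.] ctr [520.   10.3] size [  4. 135.] ang rad -0.019
px [ 21. 215.] ctr [487.1 116.5] size [37. 85.] ang rad -0.049
180
px [260. 173.] ctr [ 599.4 -204.7] size [ 12. 110.] ang rad 0.162
px [319. 182.] ctr [ 598.6 -288.7] size [ 10. 101.] ang rad -0.117
px [382. 191.] ctr [ 601.  -379.1] size [  9. 110.] ang rad 0.146
px [104. 200.] ctr [519.9  10.3] size [  4. 135.] ang rad -0.019
px [ 21. 215.] ctr [488.7 129.2] size [12. 85.] ang rad -0.108
[260.14206082 171.83910273]
t3
px [362. 232.] ctr [ 527.4 -313.5] size [249. 335.] ang rad 0.42
px [307. 238.] ctr [ 525.5 -199.7] size [36. 60.] ang rad -1.546
px [321. 267.] ctr [ 451.4 -244.5] size [ 67. 150.] ang rad -0.256
[130 124 109] [166 157 141] [145 139 120] [239 232 215]
```

View pics/w4.png

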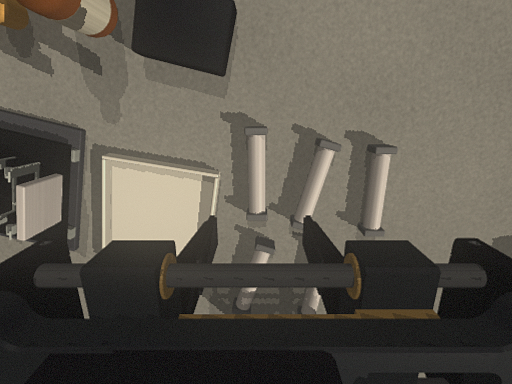

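The view shows the first cartridge centred between the fingers at (257,172). The other back-row ones are at (318,183) and (381,190), and the front row is partly hidden by the gripper. I'll descend and grasp.

Request:
move_arm:
  moves: [-0.015, 0, 0.16, 0, -0.015, 0, 0.16, 0, 0, 0, 0.16, 0, 0, 0, 0.16, 0, 0, 0, 0.16, 0, 0, 0, 0.16, 0, 0, 0, 0.15, 0, 0, 0, 0.06, 0, 0, 0, 0, 0]

```text
t: 13.62
eef_pos: [600.7, -204.1, 4.9]
tcp_rot: [-3.141, 0.001, 0.156]
ft_force: [-0.0, -0.0, 0.3]
opening: 0.632
grip_force: 0.0
```

Request:
move_arm:
  moves: [0, 0, 0, 0, 0, 0, 0, 0, 0, 0, 0, 0, 0, 0, 0, 0, 0, 0, 0, 0]
  claw: 0

```text
t: 14.25
eef_pos: [600.8, -204.5, 5.3]
tcp_rot: [-3.142, -0.0, 0.156]
ft_force: [0.3, -0.6, -0.1]
opening: 0.163
grip_force: 0.0
```

Request:
move_arm:
  moves: [0, 0, -0.05, 0, 0, 0, -0.1, 0, 0, 0, -0.15, 0, 0, 0, -0.2, 0, 0, 0, -0.2, 0, 0, 0, -0.2, 0, 0, 0, -0.1, 0, 0, 0, 0, 0, 0, 0, 0, 0, 0, 0, 0, 0]

```text
t: 15.5
eef_pos: [600.5, -204.3, 154.1]
tcp_rot: [-3.141, 0.001, 0.157]
ft_force: [-0.1, -0.7, -0.2]
opening: 0.002
grip_force: 0.0
```

```bash
cat >> h.py <<'E'
def heft():
    f=[]
    for _ in range(3): f.append(monitor.state()['ft_force'][2]); viewer.read_camera('top')
    s=monitor.state(); f.append(s['ft_force'][2]); print('fz',np.round(f,2),'mean',np.mean(f).round(2),'open',s['opening'].round(3),s['grip_force'])
E
python3 - <<'E'
from h import *
heft(); to([547,257,160])
E
```

```text
Traceback (most recent call last):
  File "h.py", line 33, in heft
    s=monitor.state(); f.append(s['ft_force'][2]); print('fz',np.round(f,2),'mean',np.mean(f).round(2),'open',s['opening'].round(3),s['grip_force'])
                                                                                                              ^^^^^^^^^^^^^^^^^^
AttributeError: 'float' object has no attribute 'round'
```

```bash
sed -i "s/s\['opening'\].round(3)/round(s['opening'],3)/" h.py; python3 - <<'E'
from h import *
snap('wrist','w5'); carts('w5',thr=150,amin=200); s=monitor.state(); print(s['eef_pos'],s['opening'])
print(proj('w5',[600,-204,15]),proj('w5',s['eef_pos']))
E
```

```text
px [259. 174.] ctr [ 599.  -204.3] size [ 14. 109.] ang rad 0.161
px [322. 188.] ctr [ 593.8 -287.6] size [ 11. 111.] ang rad -0.115
px [390. 193.] ctr [ 600.4 -378.9] size [ 10. 111.] ang rad 0.148
px [ 93. 210.] ctr [514.   10.1] size [  3. 152.] ang rad -0.009
px [  2. 220.] ctr [485.4 132.2] size [ 7. 87.] ang rad -0.104
[ 600.72878152 -204.46062499  154.68584332] 0.004391887693607864
[259.11753756 175.1612978 ] [259.26165216 214.20512347]
```

View pics/w5.png

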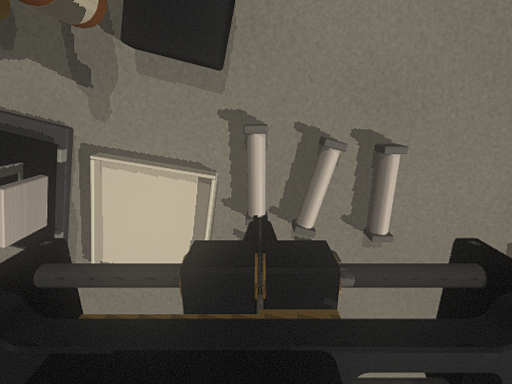

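The cartridge hasn't moved and stays at (259,174). The fingers closed over it without contact, so the real fingertips sit above the reported TCP. That also explains the plate, which was missed at z=77 and gripped at z=61. I'll open and go down in steps while watching the force.

Request:
move_arm:
  moves: [0, 0, 0, 0, 0, 0, 0.15, 0, 0, 0, 0.2, 0, 0, 0, 0.2, 0, 0, 0, 0.2, 0, 0, 0, 0.15, 0, 0, 0, 0.1, 0, 0, 0, 0.05, 0, 0, 0, 0, 0]
  claw: 60

```text
t: 16.82
eef_pos: [600.9, -204.5, -2.3]
tcp_rot: [-3.141, 0.0, 0.157]
ft_force: [0.0, 0.5, 0.3]
opening: 0.627
grip_force: 0.0
```

```bash
python3 - <<'E'
from h import *
heft(); s=monitor.state(); print(s['eef_pos'],s['ft_force'],s['joints'].round(3))
E
```

```text
fz [ 0.33  0.69 -0.01  0.11] mean 0.28 open 0.63 0.0
[ 601.24308077 -204.63443779   -1.46981771] [ 0.43552247 -0.38578566  0.11261533] [-0.432  0.727  1.687  0.     0.727  0.982]
```

TCP reads -1.5 with no contact, so the reading really is low. I'll continue down.

Request:
move_arm:
  moves: [0, 0, 0.03, 0, 0, 0, 0.02, 0, 0, 0, 0, 0, 0, 0, 0, 0]

```text
t: 17.48
eef_pos: [600.9, -204.5, -9.8]
tcp_rot: [-3.142, -0.0, 0.157]
ft_force: [-0.4, -0.3, -0.3]
opening: 0.629
grip_force: 0.0
```

Request:
move_arm:
  moves: [0, 0, 0.02, 0, 0, 0, 0.01, 0, 0, 0, 0, 0, 0, 0, 0, 0]

```text
t: 17.98
eef_pos: [600.9, -204.5, -14.3]
tcp_rot: [-3.141, -0.0, 0.157]
ft_force: [0.3, -0.2, -0.2]
opening: 0.628
grip_force: 0.0
```

Request:
move_arm:
  moves: [0, 0, 0.02, 0, 0, 0, 0.01, 0, 0, 0, 0, 0, 0, 0, 0, 0]

```text
t: 18.48
eef_pos: [600.9, -204.5, -18.8]
tcp_rot: [-3.142, -0.0, 0.157]
ft_force: [-0.8, -0.1, 0.3]
opening: 0.634
grip_force: 0.0
```

Request:
move_arm:
  moves: [0, 0, 0, 0, 0, 0, 0, 0, 0, 0, 0, 0, 0, 0, 0, 0, 0, 0, 0, 0, 0, 0, 0, 0]
  claw: 0

```text
t: 19.23
eef_pos: [600.8, -204.4, -18.8]
tcp_rot: [-3.141, 0.0, 0.157]
ft_force: [-0.3, 0.6, 0.1]
opening: 0.245
grip_force: 30.0
```

Gripped at 23 mm, with the barrel axis 34 mm above the TCP reading. I'll lift and heft it.

Request:
move_arm:
  moves: [0, 0, -0.05, 0, 0, 0, -0.1, 0, 0, 0, -0.15, 0, 0, 0, -0.2, 0, 0, 0, -0.2, 0, 0, 0, -0.2, 0, 0, 0, -0.1, 0, 0, 0, 0, 0, 0, 0, 0, 0, 0, 0, 0, 0]

```text
t: 20.48
eef_pos: [600.4, -204.4, 130.1]
tcp_rot: [-3.141, 0.001, 0.156]
ft_force: [0.6, -0.5, -0.9]
opening: 0.244
grip_force: 30.0
```

```bash
python3 - <<'E'
from h import *
heft(); to([547.4,257,131])
E
```

```text
fz [-0.87 -0.99 -1.31 -1.1 ] mean -1.07 open 0.245 29.99971479177475
pos [ 600.7 -204.4  130.5] rot [-3.141e+00  1.000e-03  1.570e-01] shift norm [ 1.290e-01 -3.094e+00 -1.000e-03]
```

It weighs about 1.07 N, so it's empty and goes in the tray.

Request:
move_arm:
  moves: [-0.131, -0.192, 0, 0, -0.131, -0.192, 0, 0, -0.131, -0.192, 0, 0, -0.131, -0.192, 0, 0, 0, 0, 0, 0.05, 0, 0, 0, 0.05, 0, 0, 0, 0]

```text
t: 21.5
eef_pos: [505.3, -102.9, 131.2]
tcp_rot: [-3.142, -0.0, 0.0]
ft_force: [0.5, 0.4, -1.0]
opening: 0.245
grip_force: 30.0
```

```bash
python3 - <<'E'
from h import *
snap('wrist','w6'); to([505,-103,-13])
im=load('w6')[0]
for z in (22,5):
  for u in (1,-1):
    print(z,[proj('w6',[507+a*87.5,-68+b*80,z]).round().tolist() for a,b in((1,1),(1,-1))])
hsv=cv2.cvtColor(im,cv2.COLOR_RGB2HSV); m=((hsv[...,2]>165)&(hsv[...,1]<60)).astype(np.uint8)
n,l,s,c=cv2.connectedComponentsWithStats(m); 
for i in range(1,n):
  if s[i,4]>400: print(s[i],c[i].round())
E
```

```text
pos [ 505.2 -103.   131.1] rot [-3.141e+00  0.000e+00  1.000e-03] shift norm [-0.001  0.     0.961]
22 [[156.0, 103.0], [300.0, 103.0]]
22 [[156.0, 103.0], [300.0, 103.0]]
5 [[161.0, 103.0], [298.0, 103.0]]
5 [[161.0, 103.0], [298.0, 103.0]]
[500  42  12 104 533] [507. 107.]
[408  46  38 106 986] [427.  97.]
[  157   104   143   136 10803] [207. 161.]
[268 157  11  61 616] [273. 186.]
[ 72 162  34  49 508] [ 80. 187.]
[425 194  21  69 463] [435. 227.]
```

View pics/w6.png

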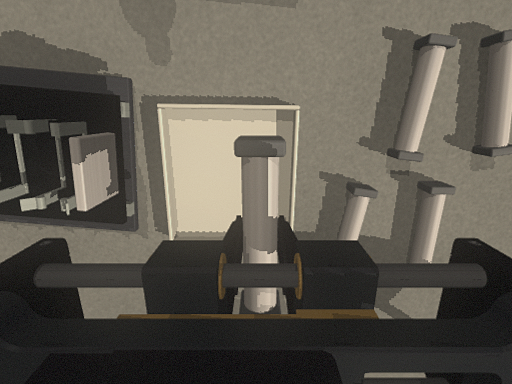

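The tray's far rim at cols 157–300, row 104 matches the projection, and the cartridge hangs straight in the hand. I'll lay it down.

Request:
move_arm:
  moves: [0, 0, 0.17, 0, 0, 0, 0.17, 0, 0, 0, 0.17, 0, 0, 0, 0.17, 0, 0, 0, 0.15, 0, 0, 0, 0.08, 0, 0, 0, 0.04, 0, 0, 0, 0, 0]

```text
t: 22.55
eef_pos: [505.4, -103.0, -11.2]
tcp_rot: [-3.142, -0.0, -0.0]
ft_force: [0.2, -0.2, -1.8]
opening: 0.244
grip_force: 30.0
```

Request:
move_arm:
  moves: [0, 0, 0, 0, 0, 0, 0, 0, 0, 0, 0, 0, 0, 0, -0.15, 0, 0, 0, -0.2, 0, 0, 0, -0.2, 0, 0, 0, -0.2, 0, 0, 0, -0.2, 0, 0, 0, 0, 0]
  claw: 42

```text
t: 23.68
eef_pos: [506.1, -103.2, 133.2]
tcp_rot: [3.14, -0.004, -0.0]
ft_force: [0.7, -0.5, -0.5]
opening: 0.443
grip_force: 0.0
```

```bash
python3 - <<'E'
from h import *
snap('wrist','w7'); carts('w7',thr=150,amin=150); snap('top','t7'); carts('t7',thr=170,amin=40,box=(220,170,400,305))
to([597,-288.5,128])
E
```

```text
px [505.  97.] ctr [ 602.1 -378.6] size [ 12. 112.] ang rad 0.172
px [424.  99.] ctr [ 595.9 -287.5] size [ 13. 112.] ang rad -0.113
px [166. 171.] ctr [507.7   9.7] size [  3. 161.] ang rad -0.012
px [295. 160.] ctr [ 522.5 -146.3] size [  2. 127.] ang rad -0.013
px [ 97. 178.] ctr [514.   95.1] size [52. 98.] ang rad -0.588
px [262. 180.] ctr [ 501.7 -107.1] size [ 18. 113.] ang rad -0.002
px [357. 218.] ctr [ 454.9 -227.9] size [15. 60.] ang rad -0.168
px [ 29. 204.] ctr [474.9 184.6] size [15. 20.] ang rad -1.225
px [417. 235.] ctr [ 431.2 -308.5] size [12. 56.] ang rad -0.001
px [339. 220.] ctr [ 530.  -202.9] size [348. 473.] ang rad 1.022
px [236. 241.] ctr [491.4   3.4] size [ 78. 238.] ang rad -0.211
pos [ 505.  -102.9  131. ] rot [-3.142e+00 -0.000e+00 -1.000e-03] shift norm [0.614 1.237 0.02 ]
```

The empty one lies in the tray at about (503,-105). Next is the middle back-row one at (596.5,-288), angle -0.115.

Request:
move_arm:
  moves: [0.123, 0.247, 0, 0, 0.123, 0.247, 0, 0, 0.123, 0.247, 0, 0, 0.123, 0.247, 0, 0, 0.123, 0.247, 0, 0.037, 0, 0, 0, 0.037, 0, 0, 0, 0]
  claw: 60

```text
t: 24.65
eef_pos: [596.8, -288.2, 129.4]
tcp_rot: [-3.14, 0.002, -0.117]
ft_force: [-0.3, 0.3, 0.6]
opening: 0.632
grip_force: 0.0
```

```bash
python3 - <<'E'
from h import *
snap('wrist','w8'); carts('w8',thr=150,amin=200); to([597,-288,-19])
E
```

```text
px [333. 166.] ctr [ 600.6 -376.9] size [ 15. 111.] ang rad 0.146
px [258. 180.] ctr [ 594.2 -285.4] size [ 16. 111.] ang rad -0.114
px [122. 234.] ctr [ 547.4 -104.2] size [19. 26.] ang rad 1.534
px [226. 300.] ctr [ 430.4 -222.5] size [17. 43.] ang rad -0.218
px [288. 300.] ctr [ 421.4 -306.8] size [16. 41.] ang rad 0.009
pos [ 596.9 -287.9  129.8] rot [-3.141e+00  2.000e-03 -1.160e-01] shift norm [0.003 0.002 0.992]
```

Request:
move_arm:
  moves: [-0.01, -0.007, 0.17, 0, 0, 0, 0.17, 0, 0, 0, 0.17, 0, 0, 0, 0.17, 0, 0, 0, 0.15, 0, 0, 0, 0.1, 0, 0, 0, 0.06, 0, 0, 0, 0, 0]

```text
t: 25.7
eef_pos: [596.0, -286.9, -17.5]
tcp_rot: [-3.141, 0.0, -0.116]
ft_force: [-0.3, -0.6, 1.0]
opening: 0.628
grip_force: 0.0
```

Request:
move_arm:
  moves: [0, 0, 0, 0, 0, 0, 0, 0, 0, 0, 0, 0, 0, 0, 0, 0, 0, 0, 0, 0, 0, 0, 0, 0]
  claw: 0

```text
t: 26.45
eef_pos: [596.1, -286.7, -17.0]
tcp_rot: [-3.141, -0.0, -0.117]
ft_force: [-0.4, 4.6, 5.2]
opening: 0.245
grip_force: 30.0
```

Request:
move_arm:
  moves: [0, 0, -0.05, 0, 0, 0, -0.1, 0, 0, 0, -0.15, 0, 0, 0, -0.2, 0, 0, 0, -0.2, 0, 0, 0, -0.2, 0, 0, 0, -0.1, 0, 0, 0, 0, 0, 0, 0, 0, 0, 0, 0, 0, 0]

```text
t: 27.7
eef_pos: [595.6, -286.8, 131.5]
tcp_rot: [-3.141, 0.002, -0.117]
ft_force: [-0.2, 0.8, -3.9]
opening: 0.244
grip_force: 30.0
```

```bash
python3 - <<'E'
from h import *
heft(); to([547.4,257,131])
E
```

```text
fz [-3.88 -3.88 -3.92 -2.73] mean -3.6 open 0.246 29.999109506607056
pos [ 595.9 -286.9  132. ] rot [-3.141e+00  1.000e-03 -1.170e-01] shift norm [-0.743 -3.564  0.009]
```

About 3.7 N, so it's full. I'll check where the bottle is before carrying it across.

```bash
python3 - <<'E'
from h import *
print(ray('top0',222,131,150), ray('top0',228,147,0), ray('top0',189,148,30))
snap('top','t9'); im,_,_=load('t9'); hsv=cv2.cvtColor(im,cv2.COLOR_RGB2HSV)
# leaf tops (z 87) in the carriage frame, origin at clip0 guess
m=np.zeros(im.shape[:2],np.uint8); m[195:265,95:215]=((hsv[195:265,95:215,2]>130)&(hsv[195:265,95:215,1]<70))*255
n,l,s,c=cv2.connectedComponentsWithStats(m); ex=np.array([.9966,-.083]); ey=np.array([.083,.9966])
for i in range(1,n):
  if s[i,4]>12:
    d=ray('t9',*c[i],87)[:2]-[535.5,107.5]; print(s[i,4],c[i].round(1),(d@ex).round(1),(d@ey).round(1))
to([530,0,131])
E
```

```text
[769.39800033  28.53108124 150.        ] [762.71979662  21.38495037   0.        ] [750.62764982 121.4721983   30.        ]
23 [208.7 195.4] 90.8 -40.4
79 [125.5 214.6] 21.5 155.2
63 [138.5 216.3] 20.8 123.1
78 [155.3 217.6] 22.1 82.3
55 [167.9 220.3] 19.2 51.1
39 [184.4 215.1] 36.3 12.7
23 [197.4 216.6] 36.1 -19.2
178 [206.7 233.2] -1.4 -46.6
110 [212.2 253.1] -47.6 -65.9
37 [134.2 239.7] -36.7 125.9
47 [119.6 238.6] -37.8 161.3
27 [163.6 243.4] -37.5 54.0
39 [150.2 242.2] -38.3 86.7
39 [180.2 245.7] -38.6 13.3
27 [193.6 247. ] -38.1 -19.3
235 [114.6 261.9] -94.6 165.2
pos [ 595.9 -287.   132.1] rot [-3.141e+00  1.000e-03 -1.170e-01] shift norm [-0.659 -1.849  0.009]
```

The bottle is far off at (765,25), so the path is clear. The leaf tops confirm clip0 at about (535,107). I'll carry it to clip2 at (547,256).

Request:
move_arm:
  moves: [-0.053, -0.254, 0, 0, -0.053, -0.254, 0, 0, -0.053, -0.254, 0, 0, -0.053, -0.254, 0, 0, -0.053, -0.254, 0, 0, -0.053, -0.254, 0, 0, -0.053, -0.254, 0, 0, -0.053, -0.254, 0, 0, -0.053, -0.254, 0, 0, -0.053, -0.254, 0, 0]

```text
t: 29.15
eef_pos: [561.3, 101.9, 132.8]
tcp_rot: [-3.141, -0.0, -0.117]
ft_force: [0.4, -0.1, -3.8]
opening: 0.244
grip_force: 30.0
```

Request:
move_arm:
  moves: [-0.053, -0.254, 0, 0, -0.053, -0.254, 0, 0, -0.053, -0.254, 0, 0, -0.053, -0.254, 0, 0, 0, 0, 0, -0.022, 0, 0, 0, 0]

```text
t: 29.9
eef_pos: [547.5, 255.4, 132.6]
tcp_rot: [3.141, 0.0, -0.082]
ft_force: [0.3, 0.5, -4.7]
opening: 0.242
grip_force: 30.0
```

```bash
python3 - <<'E'
from h import *
snap('wrist','w9'); to([547,256,70])
for b in(256,181,106):
  print([proj('w9',np.array([534.5+(b-106)*.083+a*.9966+o*.083, b+1-a*.083+o,87])).round().tolist() for a in (38,) for o in (-16,16)])
E
```

```text
pos [547.7 255.  132.6] rot [ 3.141  0.    -0.083] shift norm [-0.005 -0.006  0.418]
[[275.0, 159.0], [240.0, 159.0]]
[[355.0, 159.0], [321.0, 159.0]]
[[436.0, 159.0], [401.0, 159.0]]
```

View pics/w9.png

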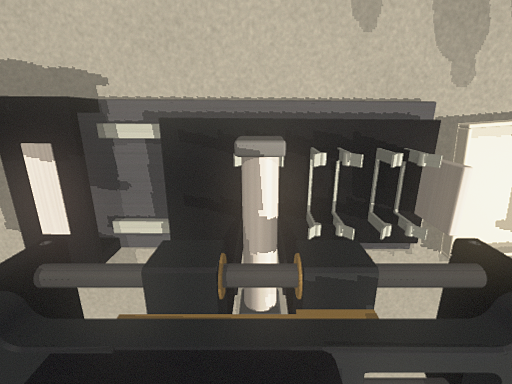

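The cartridge hangs over clip2 at (260,140), with clip1 and clip0 at cols 310–440. The plate pinch gives y=257 for clip2, so I'll correct by 2 mm and lower to just above the beads.

Request:
move_arm:
  moves: [0, -0.013, 0.1, 0, 0, 0, 0.15, 0, 0, 0, 0.15, 0, 0, 0, 0.08, 0, 0, 0, 0, 0]

```text
t: 30.58
eef_pos: [547.5, 257.2, 59.8]
tcp_rot: [3.141, 0.002, -0.083]
ft_force: [1.0, 0.5, -3.8]
opening: 0.245
grip_force: 30.0
```

Request:
move_arm:
  moves: [0, 0, 0.03, 0, 0, 0, 0.03, 0, 0, 0, 0.03, 0, 0, 0, 0.03, 0, 0, 0, 0.03, 0, 0, 0, 0.03, 0, 0, 0, 0, 0, 0, 0, 0, 0]

```text
t: 31.58
eef_pos: [547.3, 257.4, 32.8]
tcp_rot: [3.141, 0.002, -0.082]
ft_force: [1.4, -1.2, -14.9]
opening: 0.244
grip_force: 30.0
```

The clip is now pulling the barrel down, so it's past the beads. I'll go 2 mm further and release.

Request:
move_arm:
  moves: [0, 0, 0.01, 0, 0, 0, 0.01, 0, 0, 0, 0, 0, 0, 0, 0, 0]

```text
t: 32.08
eef_pos: [547.6, 257.6, 30.6]
tcp_rot: [3.142, 0.0, -0.082]
ft_force: [0.5, -1.1, -8.5]
opening: 0.246
grip_force: 30.0
```

Request:
move_arm:
  moves: [0, 0, 0.01, 0, 0, 0, 0.01, 0, 0, 0, 0, 0, 0, 0, 0, 0]

```text
t: 32.58
eef_pos: [548.0, 257.6, 29.8]
tcp_rot: [-3.141, -0.001, -0.082]
ft_force: [-7.6, -4.0, 13.9]
opening: 0.249
grip_force: 30.0
```

It's seated on the saddles, with +14 N of reaction. I'll release and rise.

Request:
move_arm:
  moves: [0, 0, 0, 0, 0, 0, 0, 0, 0, 0, 0, 0, 0, 0, -0.15, 0, 0, 0, -0.2, 0, 0, 0, -0.2, 0, 0, 0, -0.13, 0, 0, 0, 0, 0]
  claw: 40

```text
t: 33.58
eef_pos: [548.4, 257.9, 130.9]
tcp_rot: [-3.14, -0.003, -0.082]
ft_force: [-0.3, -0.4, -0.1]
opening: 0.42
grip_force: 0.0
```

```bash
python3 - <<'E'
from h import *
snap('wrist','w10'); carts('w10',z=70,thr=150,amin=150); to([602,-378,131]); snap('top','t10'); carts('t10',thr=170,amin=40,box=(298,170,400,305))
E
```

```text
px [487. 186.] ctr [533.8  18.8] size [ 66. 129.] ang rad 0.092
px [139. 131.] ctr [619.5 371.9] size [12. 38.] ang rad 1.398
px [259. 191.] ctr [545.6 260.9] size [ 40. 111.] ang rad -0.095
px [ 47. 189.] ctr [566.6 475. ] size [30. 97.] ang rad -0.086
px [  9. 240.] ctr [519.1 529.2] size [26. 69.] ang rad -0.286
px [139. 228.] ctr [519.4 388.8] size [13. 55.] ang rad 1.48
px [420. 255.] ctr [466.7  86.9] size [27. 65.] ang rad 1.397
px [260. 257.] ctr [476.9 263.7] size [19. 70.] ang rad 1.49
px [ 99. 302.] ctr [429.  456.6] size [41. 43.] ang rad 1.542
px [260. 301.] ctr [416.6 268.7] size [ 35. 106.] ang rad 1.491
px [421. 302.] ctr [398.4  81.3] size [40. 43.] ang rad 0.96
pos [547.9 257.7 129.7] rot [-3.141e+00 -1.000e-03 -8.200e-02] shift norm [ 0.707  4.194 -0.01 ]
px [378. 210.] ctr [ 604.1 -379. ] size [ 17. 111.] ang rad 0.145
px [320. 267.] ctr [ 451.6 -227.3] size [17. 75.] ang rad -0.182
px [351. 274.] ctr [ 434.8 -308.6] size [16. 59.] ang rad 0.013
```

The barrel in clip2 sits at (546,259). Next is the far back-row one at (602,-378), angle 0.146.

Request:
move_arm:
  moves: [0.042, 0.247, 0, 0, 0.042, 0.247, 0, 0, 0.042, 0.247, 0, 0, 0.042, 0.247, 0, 0, 0.042, 0.247, 0, 0, 0.042, 0.247, 0, 0, 0.042, 0.247, 0, 0, 0.042, 0.247, 0, 0, 0.042, 0.247, 0, 0, 0.042, 0.247, 0, 0]
  claw: 60

```text
t: 34.92
eef_pos: [579.7, -117.9, 128.3]
tcp_rot: [-3.141, 0.002, -0.082]
ft_force: [0.0, 0.7, 0.2]
opening: 0.631
grip_force: 0.0
```

Request:
move_arm:
  moves: [0.042, 0.247, 0, 0, 0.042, 0.247, 0, 0, 0.042, 0.247, 0, 0, 0.042, 0.247, 0, 0, 0.042, 0.247, 0, 0, 0.042, 0.247, 0, 0, 0.042, 0.247, 0, -0.073, 0, 0, 0, -0.073, 0, 0, 0, 0]

```text
t: 36.05
eef_pos: [602.3, -378.9, 127.9]
tcp_rot: [-3.14, 0.002, 0.146]
ft_force: [1.1, 1.9, 0.5]
opening: 0.629
grip_force: 0.0
```

```bash
python3 - <<'E'
from h import *
snap('wrist','w11'); carts('w11',thr=150,amin=200); to([602,-378,-17])
E
```

```text
px [257. 179.] ctr [ 600.6 -376.4] size [ 16. 110.] ang rad 0.142
px [ 30. 214.] ctr [ 513.9 -102.2] size [28. 88.] ang rad -0.06
pos [ 602.5 -378.6  128.4] rot [-3.14e+00  1.00e-03  1.45e-01] shift norm [-0.001 -0.003  0.969]
```

Request:
move_arm:
  moves: [-0.005, -0.01, 0.17, 0, 0, 0, 0.17, 0, 0, 0, 0.17, 0, 0, 0, 0.17, 0, 0, 0, 0.15, 0, 0, 0, 0.09, 0, 0, 0, 0.06, 0, 0, 0, 0, 0]

```text
t: 37.1
eef_pos: [601.8, -377.3, -17.5]
tcp_rot: [-3.141, 0.0, 0.147]
ft_force: [0.0, 0.6, 0.8]
opening: 0.627
grip_force: 0.0
```

Request:
move_arm:
  moves: [0, 0, 0, 0, 0, 0, 0, 0, 0, 0, 0, 0, 0, 0, 0, 0, 0, 0, 0, 0, 0, 0, 0, 0]
  claw: 0

```text
t: 37.85
eef_pos: [601.8, -377.0, -17.0]
tcp_rot: [-3.141, 0.0, 0.147]
ft_force: [-2.2, 6.0, 5.3]
opening: 0.243
grip_force: 30.0
```

Request:
move_arm:
  moves: [0, 0, -0.05, 0, 0, 0, -0.1, 0, 0, 0, -0.15, 0, 0, 0, -0.2, 0, 0, 0, -0.2, 0, 0, 0, -0.2, 0, 0, 0, -0.1, 0, 0, 0, 0, 0, 0, 0, 0, 0, 0, 0, 0, 0]

```text
t: 39.1
eef_pos: [601.5, -377.3, 131.4]
tcp_rot: [-3.14, 0.001, 0.147]
ft_force: [-0.6, -0.7, -4.5]
opening: 0.241
grip_force: 30.0
```

```bash
python3 - <<'E'
from h import *
heft(); to([541,182,132])
E
```

```text
fz [-4.48 -5.42 -4.22 -5.57] mean -4.92 open 0.24 29.998900294303894
pos [ 601.7 -377.4  132. ] rot [-3.141e+00  1.000e-03  1.470e-01] shift norm [ 1.460e-01 -3.749e+00  3.000e-03]
```

Also full (about 4.5 N). I'll take it to clip1, which lies 75 mm out from where the last one seated, at (541.5,182.7).

Request:
move_arm:
  moves: [0.01, -0.25, 0, 0, 0.01, -0.25, 0, 0, 0.01, -0.25, 0, 0, 0.01, -0.25, 0, 0, 0.01, -0.25, 0, 0, 0.01, -0.25, 0, 0, 0.01, -0.25, 0, 0, 0.01, -0.25, 0, 0, 0.01, -0.25, 0, 0, 0.01, -0.25, 0, 0]

```text
t: 40.5
eef_pos: [561.6, -3.2, 132.8]
tcp_rot: [3.142, -0.0, 0.147]
ft_force: [1.0, -0.1, -3.1]
opening: 0.245
grip_force: 30.0
```

Request:
move_arm:
  moves: [0.01, -0.25, 0, 0, 0.01, -0.25, 0, 0, 0.01, -0.25, 0, 0, 0.01, -0.25, 0, 0, 0.01, -0.25, 0, 0, 0, 0, 0, 0.073, 0, 0, 0, 0.073, 0, 0, 0, 0]

```text
t: 41.5
eef_pos: [541.6, 182.3, 132.7]
tcp_rot: [-3.141, -0.0, -0.081]
ft_force: [-0.1, -0.5, -4.4]
opening: 0.244
grip_force: 30.0
```

```bash
python3 - <<'E'
from h import *
heft(); to([541.5,182.7,60])
E
```

```text
fz [-4.44 -3.53 -4.95 -4.83] mean -4.44 open 0.248 29.99919354915619
pos [541.7 182.1 132.8] rot [-3.142 -0.    -0.08 ] shift norm [-0.002 -0.004  0.485]
```

Now I'll lower and press in one sequence, ending at TCP ≈ 29.5.

Request:
move_arm:
  moves: [0, -0.004, 0.1, 0, 0, 0, 0.15, 0, 0, 0, 0.15, 0, 0, 0, 0.085, 0, 0, 0, 0, 0]

```text
t: 42.28
eef_pos: [541.2, 182.7, 58.9]
tcp_rot: [3.141, 0.002, -0.082]
ft_force: [0.6, -0.5, -4.0]
opening: 0.243
grip_force: 30.0
```

Request:
move_arm:
  moves: [0, 0, 0.03, 0, 0, 0, 0.03, 0, 0, 0, 0.03, 0, 0, 0, 0.03, 0, 0, 0, 0.03, 0, 0, 0, 0.03, 0, 0, 0, 0.015, 0, 0, 0, 0, 0, 0, 0, 0, 0]

```text
t: 43.4
eef_pos: [541.1, 182.7, 30.2]
tcp_rot: [3.141, 0.001, -0.082]
ft_force: [-0.5, -1.5, -12.4]
opening: 0.246
grip_force: 30.0
```

Request:
move_arm:
  moves: [0, 0, 0.01, 0, 0, 0, 0.012, 0, 0, 0, 0, 0, 0, 0, 0, 0]

```text
t: 43.9
eef_pos: [541.5, 182.8, 29.6]
tcp_rot: [-3.141, -0.001, -0.082]
ft_force: [-9.1, -4.6, 18.9]
opening: 0.246
grip_force: 30.0
```

It's seated, with +19 N of reaction. I'll release and head for the front row.

Request:
move_arm:
  moves: [0, 0, 0, 0, 0, 0, 0, 0, 0, 0, 0, 0, 0, 0, -0.15, 0, 0, 0, -0.2, 0, 0, 0, -0.2, 0, 0, 0, -0.13, 0, 0, 0, 0, 0]
  claw: 40

```text
t: 44.9
eef_pos: [542.4, 183.0, 130.5]
tcp_rot: [-3.141, -0.003, -0.082]
ft_force: [0.3, -0.0, -0.2]
opening: 0.417
grip_force: 0.0
```

```bash
python3 - <<'E'
from h import *
snap('top','t12'); im=load('t12')[0]; snap('wrist','w12'); carts('w12',z=70,thr=150,amin=400,box=(150,100,400,245))
for p in ((312,245),(322,250),(312,297),(322,297),(350,250),(360,250),(350,300),(360,300)): print(p,ray('t12',*p,15)[:2].round())
c=im[235:310,290:390]; cv2.imwrite('pics/c12.png',cv2.resize(c[:,:,::-1],None,fx=7,fy=7,interpolation=cv2.INTER_CUBIC))
to([440,-228,131])
E
```

```text
px [386. 108.] ctr [614.7  57.7] size [17. 24.] ang rad 1.561
px [259. 190.] ctr [540.9 186. ] size [ 39. 111.] ang rad -0.105
px [187. 192.] ctr [549.  262.5] size [ 42. 107.] ang rad -0.17
px [386. 202.] ctr [519.6  53.5] size [10. 77.] ang rad -0.088
(312, 245) [ 507. -207.]
(322, 250) [ 495. -233.]
(312, 297) [ 374. -209.]
(322, 297) [ 375. -235.]
(350, 250) [ 497. -307.]
(360, 250) [ 498. -333.]
(350, 300) [ 369. -308.]
(360, 300) [ 370. -334.]
pos [541.5 182.7 128.7] rot [ 3.142e+00  1.000e-03 -8.200e-02] shift norm [-0.449  2.785 -0.015]
```

View pics/c12.png

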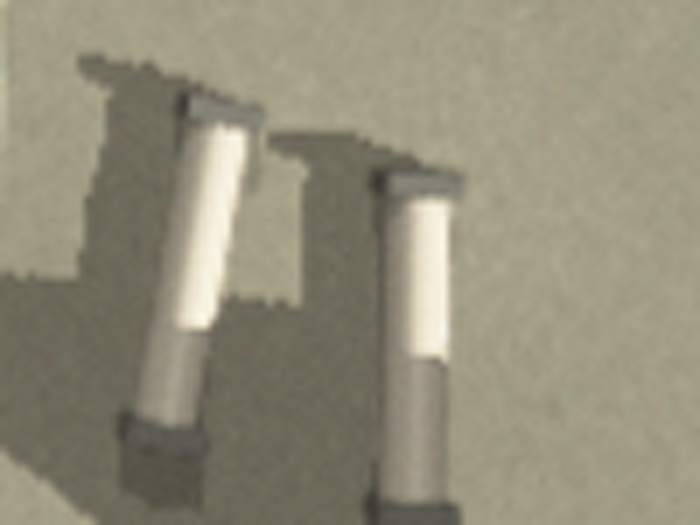

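The two front-row cartridges lie half in shadow. In full-image pixels, D's caps are at (321.4,250.3) and (313.3,297.4), and E's at (350,261) and (349,307.6).

```bash
python3 - <<'E'
from h import *
for a,b in(((321.4,250.3),(313.3,297.4)),((350,261),(349,307.6))):
    p,q=ray('t12',*a,25)[:2],ray('t12',*b,25)[:2]; d=p-q; print((p+q)/2,np.linalg.norm(d),np.arctan2(d[1],d[0]))
to([437,-224,131])
E
```

```text
[ 434.70080273 -220.64690153] 121.54249975057851 -0.15733327233283184
[ 410.43371596 -303.70342762] 117.93400847556855 -0.01366335965104893
pos [541.5 182.7 128.7] rot [ 3.142e+00  1.000e-03 -8.200e-02] shift norm [-0.471  2.76  -0.015]
```

Request:
move_arm:
  moves: [-0.054, 0.304, 0, 0, -0.054, 0.304, 0, 0, -0.054, 0.304, 0, 0, -0.054, 0.304, 0, 0, -0.054, 0.304, 0, 0, -0.054, 0.304, 0, 0, -0.054, 0.304, 0, 0, -0.054, 0.304, 0, 0, -0.054, 0.304, 0, 0, 0, 0, 0, 0.053]
  claw: 60

```text
t: 46.25
eef_pos: [434.3, -222.5, 128.2]
tcp_rot: [-3.141, 0.001, -0.171]
ft_force: [-0.1, -0.2, -1.0]
opening: 0.629
grip_force: 0.0
```

```bash
python3 - <<'E'
from h import *
snap('wrist','w13'); carts('w13',thr=150,amin=200); carts('w13',thr=115,amin=200); to([435,-221,-18]); print(proj('w13',[435,-221,15]))
E
```

```text
px [180. 124.] ctr [ 504.8 -145.4] size [  3. 163.] ang rad -0.011
px [147. 135.] ctr [ 504.8 -105.3] size [ 23. 113.] ang rad -0.0
px [260. 166.] ctr [ 449.1 -225.4] size [15. 74.] ang rad -0.168
px [330. 170.] ctr [ 432.3 -307.3] size [14. 58.] ang rad -0.004
px [180. 124.] ctr [ 504.7 -145.4] size [  3. 164.] ang rad -0.011
px [146. 136.] ctr [ 504.8 -103.2] size [ 28. 114.] ang rad -0.002
px [258. 175.] ctr [ 431.5 -220.5] size [ 21. 112.] ang rad -0.209
px [ 91. 231.] ctr [428.6  -9.9] size [139. 265.] ang rad 1.432
px [235. 253.] ctr [ 340.6 -181.3] size [40. 68.] ang rad 1.158
px [222. 301.] ctr [ 274.5 -139.6] size [41. 75.] ang rad 1.528
pos [ 434.5 -221.4  128.2] rot [-3.141e+00  2.000e-03 -1.750e-01] shift norm [ 0.005 -0.002  0.974]
[258.02267148 179.40913561]
```

View pics/w13.png

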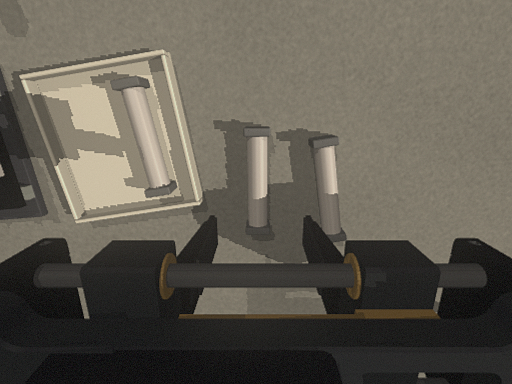

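The cartridge is centred and aligned at (258,181), and the first empty lies flat in the tray at (146,135). I'll grasp it.

Request:
move_arm:
  moves: [0, 0, 0.17, 0, 0, 0, 0.17, 0, 0, 0, 0.17, 0, 0, 0, 0.17, 0, 0, 0, 0.15, 0, 0, 0, 0.09, 0, 0, 0, 0.055, 0, 0, 0, 0, 0]

```text
t: 47.3
eef_pos: [435.3, -220.1, -17.1]
tcp_rot: [-3.141, 0.0, -0.165]
ft_force: [-0.1, 0.7, -0.9]
opening: 0.63
grip_force: 0.0
```

Request:
move_arm:
  moves: [0, 0, 0, 0, 0, 0, 0, 0, 0, 0, 0, 0, 0, 0, 0, 0, 0, 0, 0, 0, 0, 0, 0, 0]
  claw: 0

```text
t: 48.05
eef_pos: [435.4, -220.3, -16.7]
tcp_rot: [3.142, -0.0, -0.165]
ft_force: [-0.4, 0.5, 3.7]
opening: 0.248
grip_force: 30.0
```

Request:
move_arm:
  moves: [0, 0, -0.05, 0, 0, 0, -0.1, 0, 0, 0, -0.15, 0, 0, 0, -0.2, 0, 0, 0, -0.2, 0, 0, 0, -0.2, 0, 0, 0, -0.1, 0, 0, 0, 0, 0, 0, 0, 0, 0, 0, 0, 0, 0]

```text
t: 49.3
eef_pos: [435.0, -220.0, 132.6]
tcp_rot: [-3.141, 0.001, -0.165]
ft_force: [0.4, -0.0, -0.6]
opening: 0.245
grip_force: 30.0
```

```bash
python3 - <<'E'
from h import *
heft(); to([535.3,108,132]); to([505,-35,132])
E
```

```text
fz [-0.58 -1.1  -1.09 -1.37] mean -1.03 open 0.245 29.99955654144287
pos [ 435.2 -220.1  132.7] rot [-3.141e+00  1.000e-03 -1.650e-01] shift norm [ 0.298 -2.267  0.006]
pos [ 435.2 -220.1  132.7] rot [-3.141e+00  1.000e-03 -1.650e-01] shift norm [ 0.256 -1.294  0.005]
```

About 1.0 N, so it's empty and goes in the tray beside the first.

Request:
move_arm:
  moves: [0.052, -0.255, 0, 0, 0.052, -0.255, 0, 0, 0.052, -0.255, 0, 0, 0.052, -0.255, 0, 0, 0.052, -0.255, 0, 0, 0, 0, 0, -0.05, 0, 0, 0, -0.049, 0, 0, 0, 0]

```text
t: 50.45
eef_pos: [505.2, -37.8, 132.9]
tcp_rot: [-3.141, 0.001, -0.01]
ft_force: [-0.8, 0.7, -0.3]
opening: 0.246
grip_force: 30.0
```

Request:
move_arm:
  moves: [0, 0, 0.17, 0, 0, 0, 0.17, 0, 0, 0, 0.17, 0, 0, 0, 0.17, 0, 0, 0, 0.15, 0, 0, 0, 0.08, 0, 0, 0, 0.045, 0, 0, 0, 0, 0]

```text
t: 51.45
eef_pos: [505.4, -38.0, -10.0]
tcp_rot: [-3.141, 0.0, -0.01]
ft_force: [-0.1, 0.2, -0.4]
opening: 0.246
grip_force: 30.0
```

Request:
move_arm:
  moves: [0, 0, 0, 0, 0, 0, 0, 0, 0, 0, 0, 0, 0, 0, -0.15, 0, 0, 0, -0.2, 0, 0, 0, -0.2, 0, 0, 0, -0.2, 0, 0, 0, -0.2, 0, 0, 0, 0, 0]
  claw: 40

```text
t: 52.58
eef_pos: [506.2, -38.2, 134.4]
tcp_rot: [3.141, -0.004, -0.01]
ft_force: [-1.2, -0.3, -0.0]
opening: 0.421
grip_force: 0.0
```

```bash
python3 - <<'E'
from h import *
snap('wrist','w14'); carts('w14',thr=115,amin=400); to([410.5,-304,131])
snap('top','t14'); carts('t14',thr=170,amin=40,box=(298,170,400,315))
E
```

```text
px [ 44. 169.] ctr [523.6 211.7] size [ 85. 135.] ang rad -0.096
px [266. 175.] ctr [511.7 -46.2] size [ 63. 146.] ang rad -0.018
px [314. 174.] ctr [ 510.2 -100. ] size [ 42. 131.] ang rad -0.032
px [227. 168.] ctr [518.    0.6] size [  7. 101.] ang rad 0.0
px [157. 176.] ctr [509.9  87.1] size [ 48. 113.] ang rad -0.309
px [260. 253.] ctr [406.7 -37.4] size [28. 85.] ang rad 1.57
px [ 99. 302.] ctr [329.  189.9] size [50. 52.] ang rad 1.526
px [260. 301.] ctr [330.9 -36.6] size [ 42. 127.] ang rad 1.561
pos [505.5 -38.  133. ] rot [ 3.141e+00 -2.000e-03 -1.000e-02] shift norm [-0.615  1.779  0.013]
px [308. 187.] ctr [ 660.3 -203.9] size [74. 87.] ang rad 0.354
px [359. 232.] ctr [ 524.  -301.2] size [265. 375.] ang rad 0.169
px [364. 177.] ctr [ 690.3 -341.8] size [25. 30.] ang rad 0.415
px [300. 212.] ctr [ 593.7 -177.4] size [18. 39.] ang rad 0.211
```

Now the last one, near (410,-304).

Request:
move_arm:
  moves: [-0.088, 0.254, 0, 0, -0.088, 0.254, 0, 0, -0.088, 0.254, 0, 0, -0.088, 0.254, 0, 0, -0.088, 0.254, 0, 0, -0.088, 0.254, 0, 0, -0.088, 0.254, 0, 0, 0, 0, 0, 0]
  claw: 60

```text
t: 53.68
eef_pos: [409.1, -305.4, 131.0]
tcp_rot: [-3.14, 0.001, -0.013]
ft_force: [-0.3, 0.4, -0.6]
opening: 0.632
grip_force: 0.0
```

```bash
python3 - <<'E'
from h import *
snap('wrist','w15'); carts('w15',thr=150,amin=200); carts('w15',thr=118,amin=200,box=(215,100,310,245)); to([410,-304,-18]); print(proj('w15',[410,-304,15]))
E
```

```text
px [108.  61.] ctr [ 540.7 -145.3] size [ 3. 92.] ang rad -0.01
px [72. 55.] ctr [ 538.1 -112.6] size [23. 60.] ang rad 0.374
px [ 8. 83.] ctr [522.3 -31. ] size [14. 27.] ang rad -0.009
px [ 27. 136.] ctr [464.4 -37.2] size [28. 35.] ang rad 0.068
px [ 88. 139.] ctr [ 464.1 -104.1] size [26. 30.] ang rad -0.729
px [260. 159.] ctr [ 432.3 -306.3] size [17. 59.] ang rad -0.006
px [278. 164.] ctr [ 412.3 -312.2] size [106. 183.] ang rad 0.128
px [220. 146.] ctr [ 451.7 -260.3] size [13. 52.] ang rad -0.034
pos [ 409.5 -304.1  131.1] rot [-3.14e+00  2.00e-03 -1.20e-02] shift norm [0.005 0.001 0.994]
[258.34571656 178.40909656]
```

View pics/w15.png

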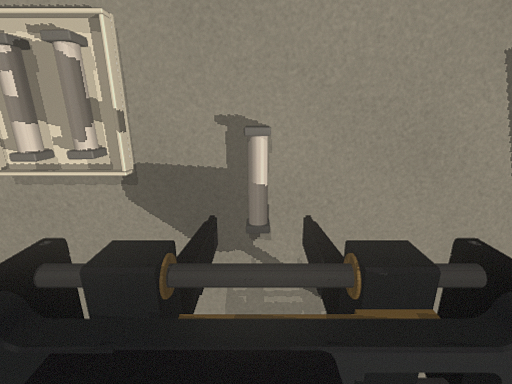

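Both empties lie flat in the tray at (20,98) and (78,98). The last cartridge is centred between the fingers at (258,180), so I'll grasp it.

Request:
move_arm:
  moves: [0, 0, 0.17, 0, 0, 0, 0.17, 0, 0, 0, 0.17, 0, 0, 0, 0.17, 0, 0, 0, 0.16, 0, 0, 0, 0.1, 0, 0, 0, 0.055, 0, 0, 0, 0, 0]

```text
t: 54.72
eef_pos: [410.3, -303.5, -17.0]
tcp_rot: [-3.141, 0.0, -0.01]
ft_force: [-0.6, 0.3, 0.4]
opening: 0.633
grip_force: 0.0
```

Request:
move_arm:
  moves: [0, 0, 0, 0, 0, 0, 0, 0, 0, 0, 0, 0, 0, 0, 0, 0, 0, 0, 0, 0, 0, 0, 0, 0]
  claw: 0

```text
t: 55.48
eef_pos: [410.2, -303.6, -16.7]
tcp_rot: [-3.141, 0.0, -0.01]
ft_force: [-1.4, 2.6, 4.6]
opening: 0.243
grip_force: 30.0
```

Request:
move_arm:
  moves: [0, 0, -0.05, 0, 0, 0, -0.1, 0, 0, 0, -0.15, 0, 0, 0, -0.2, 0, 0, 0, -0.2, 0, 0, 0, -0.2, 0, 0, 0, -0.1, 0, 0, 0, 0, 0, 0, 0, 0, 0, 0, 0, 0, 0]

```text
t: 56.72
eef_pos: [409.9, -303.5, 132.1]
tcp_rot: [-3.14, 0.001, -0.01]
ft_force: [0.2, -0.7, -3.6]
opening: 0.243
grip_force: 30.0
```

```bash
python3 - <<'E'
from h import *
heft(); to([535.3,108,132])
E
```

```text
fz [-3.57 -4.42 -3.83 -4.48] mean -4.08 open 0.248 29.999187290668488
pos [ 410.1 -303.6  132.6] rot [-3.141e+00  1.000e-03 -1.000e-02] shift norm [ 0.807 -2.752  0.005]
```

Full (about 4.1 N). I'll take it to clip0.

Request:
move_arm:
  moves: [0.081, -0.275, 0, 0, 0.081, -0.275, 0, 0, 0.081, -0.275, 0, 0, 0.081, -0.275, 0, 0, 0.081, -0.275, 0, 0, 0.081, -0.275, 0, 0, 0.081, -0.275, 0, 0, 0.081, -0.275, 0, 0, 0.081, -0.275, 0, 0, 0.081, -0.275, 0, 0]

```text
t: 58.12
eef_pos: [536.1, 108.9, 132.9]
tcp_rot: [-3.142, 0.0, -0.01]
ft_force: [0.0, -0.3, -3.4]
opening: 0.248
grip_force: 30.0
```

Request:
move_arm:
  moves: [0, 0, 0, 0.046, 0, 0, 0, 0, 0, 0, 0, 0]

```text
t: 58.5
eef_pos: [535.7, 107.1, 133.0]
tcp_rot: [3.142, 0.0, -0.081]
ft_force: [0.3, -0.6, -4.0]
opening: 0.248
grip_force: 30.0
```

```bash
python3 - <<'E'
from h import *
heft(); to([535.3,108,59])
E
```

```text
fz [-4.04 -4.53 -4.22 -4.38] mean -4.29 open 0.249 29.999187290668488
pos [535.8 107.  133.2] rot [-3.142  0.    -0.082] shift norm [-0.004 -0.006  0.495]
```

Request:
move_arm:
  moves: [0, -0.006, 0.1, 0, 0, 0, 0.15, 0, 0, 0, 0.15, 0, 0, 0, 0.09, 0, 0, 0, 0, 0]

```text
t: 59.28
eef_pos: [535.4, 108.3, 58.6]
tcp_rot: [3.141, 0.002, -0.082]
ft_force: [-0.2, -0.1, -4.2]
opening: 0.244
grip_force: 30.0
```

Request:
move_arm:
  moves: [0, 0, 0.03, 0, 0, 0, 0.03, 0, 0, 0, 0.03, 0, 0, 0, 0.03, 0, 0, 0, 0.03, 0, 0, 0, 0.03, 0, 0, 0, 0.015, 0, 0, 0, 0, 0, 0, 0, 0, 0]

```text
t: 60.4
eef_pos: [535.4, 108.3, 30.2]
tcp_rot: [3.141, 0.001, -0.082]
ft_force: [-2.6, -3.3, -1.5]
opening: 0.242
grip_force: 30.0
```

Request:
move_arm:
  moves: [0, 0, 0.01, 0, 0, 0, 0.01, 0, 0, 0, 0, 0, 0, 0, 0, 0]

```text
t: 60.9
eef_pos: [535.6, 108.4, 29.8]
tcp_rot: [-3.141, -0.001, -0.082]
ft_force: [-12.1, -4.8, 30.9]
opening: 0.245
grip_force: 30.0
```

Seated, with +31 N of reaction. I'll release, rise and check numerically.

Request:
move_arm:
  moves: [0, 0, 0, 0, 0, 0, 0, 0, 0, 0, 0, 0, 0, 0, -0.15, 0, 0, 0, -0.2, 0, 0, 0, -0.2, 0, 0, 0, -0.2, 0, 0, 0, -0.15, 0, 0, 0, 0, 0]
  claw: 40

```text
t: 62.02
eef_pos: [536.7, 108.6, 163.5]
tcp_rot: [-3.141, -0.003, -0.082]
ft_force: [0.3, -0.6, -0.6]
opening: 0.419
grip_force: 0.0
```

Request:
move_arm:
  moves: [0, -0.25, 0, 0, 0, -0.25, 0, 0, 0, 0, 0, 0]
  claw: 0

```text
t: 62.4
eef_pos: [541.6, 184.8, 160.9]
tcp_rot: [3.141, 0.002, -0.08]
ft_force: [-0.3, -0.0, -0.7]
opening: 0.167
grip_force: 0.0
```

```bash
python3 - <<'E'
from h import *
snap('wrist','w16'); ex=np.array([.9966,-.082]); ey=np.array([.082,.9966])
im,K,T=load('w16'); hsv=cv2.cvtColor(im,cv2.COLOR_RGB2HSV); m=((hsv[...,2]>120)&(hsv[...,1]<60)).astype(np.uint8); m[245:]=0
n,l,s,c=cv2.connectedComponentsWithStats(m)
for i in range(1,n):
  if s[i,4]>250:
    d=ray('w16',*c[i],72)[:2]-[535.4,108]; print(s[i],'clip frame',(d@ex).round(1),(d@ey).round(1))
for k in range(3):
  q=np.array([535.4,108])+75*k*ey; print(k,[proj('w16',[*(q+a*ex),64]).round().tolist() for a in(-55,0,55)])
to([530.5,25,50])
E
```

```text
[    0     0   512   245 71465] clip frame 104.4 26.3
[ 55 122  55  14 684] clip frame 62.0 264.7
[  73  127  157  118 3893] clip frame -10.5 163.9
[ 240  127   46  104 2680] clip frame 11.3 74.4
[ 307  129   43  104 2562] clip frame 3.6 1.7
[   0  140   29   84 1493] clip frame -6.5 361.1
[ 72 211  51  13 594] clip frame -40.1 267.5
[249 231  22  14 277] clip frame -66.3 76.3
0 [[322.0, 227.0], [326.0, 183.0], [329.0, 135.0]]
1 [[261.0, 227.0], [261.0, 183.0], [261.0, 135.0]]
2 [[199.0, 227.0], [196.0, 183.0], [193.0, 135.0]]
pos [541.5 183.7 161. ] rot [ 3.141e+00  2.000e-03 -8.000e-02] shift norm [0.013 1.06  0.741]
```

The barrels sit at clip0 and clip1 as projected. I'll take the shut fingers to the outside of the push plate.

Request:
move_arm:
  moves: [0, 0.27, 0, 0, 0, 0.27, 0, 0, 0, 0.27, 0, 0, 0, 0.27, 0, 0, 0.02, 0, 0.17, 0, 0, 0, 0.18, 0, 0, 0, 0.18, 0, 0, 0, 0.18, 0, 0, 0, 0.17, 0, 0, 0, 0, 0]

```text
t: 63.7
eef_pos: [530.3, 20.7, 28.7]
tcp_rot: [-3.142, 0.004, -0.083]
ft_force: [-0.2, -0.2, 0.1]
opening: 0.005
grip_force: 0.0
```

Request:
move_arm:
  moves: [0, -0.05, 0, 0, 0, -0.05, 0, 0, 0, -0.05, 0, 0, 0, -0.05, 0, 0, 0, -0.05, 0, 0, 0, -0.05, 0, 0, 0, 0, 0, 0]

```text
t: 64.58
eef_pos: [535.6, 66.9, 30.6]
tcp_rot: [-3.141, -0.0, -0.081]
ft_force: [0.4, -0.0, 0.5]
opening: 0.003
grip_force: 0.0
```

```bash
python3 - <<'E'
from h import *
snap('top','t17'); ex=np.array([.9966,-.082]); ey=np.array([.082,.9966])
for f in('t12','t17'):
  im=load(f)[0]; hsv=cv2.cvtColor(im,cv2.COLOR_RGB2HSV); m=((hsv[...,2]>130)&(hsv[...,1]<70)).astype(np.uint8)
  m[:195]=0; m[265:]=0; m[:,:95]=0; m[:,215:]=0
  n,l,s,c=cv2.connectedComponentsWithStats(m)
  for i in range(1,n):
    if s[i,4]>60:
      d=ray(f,*c[i],80)[:2]-[535.4,108]; print(f,s[i],(d@ex).round(1),(d@ey).round(1))
E
```

```text
t12 [158 201  10  10  69] 52.4 67.8
t12 [202 219  10  29 171] -1.5 -46.4
t12 [209 233   6  32  91] -47.9 -66.5
t17 [109 201  20  48 432] -10.3 163.0
t17 [148 204  10  29 102] 28.6 92.2
t17 [ 95 258  46   7 197] -95.8 171.8
```

The clip2 barrel has shifted about 15 mm inward, so the carriage is moving with the finger. I'll keep pushing, then feel for the stop in small steps.

Request:
move_arm:
  moves: [0, -0.06, 0, 0, 0, -0.06, 0, 0, 0, -0.06, 0, 0, 0, -0.06, 0, 0, 0, -0.06, 0, 0, 0, -0.06, 0, 0, 0, -0.06, 0, 0, 0, 0, 0, 0]

```text
t: 65.62
eef_pos: [540.6, 129.4, 30.4]
tcp_rot: [-3.141, -0.0, -0.082]
ft_force: [-0.3, -0.7, -0.3]
opening: 0.005
grip_force: 0.0
```

Request:
move_arm:
  moves: [0, -0.02, 0, 0, 0, -0.02, 0, 0, 0, -0.02, 0, 0, 0, 0, 0, 0]

```text
t: 66.12
eef_pos: [541.3, 137.8, 30.4]
tcp_rot: [3.141, 0.0, -0.082]
ft_force: [0.2, -2.6, -0.5]
opening: 0.003
grip_force: 1.5
```

Request:
move_arm:
  moves: [0, -0.02, 0, 0, 0, -0.02, 0, 0, 0, 0, 0, 0]

```text
t: 66.5
eef_pos: [541.8, 143.9, 30.4]
tcp_rot: [3.142, 0.0, -0.082]
ft_force: [1.0, -2.5, 0.6]
opening: 0.001
grip_force: 1.5
```

Request:
move_arm:
  moves: [0, -0.02, 0, 0, 0, -0.02, 0, 0, 0, 0, 0, 0]

```text
t: 66.88
eef_pos: [542.3, 150.0, 30.4]
tcp_rot: [-3.141, 0.0, -0.082]
ft_force: [0.6, -2.1, -0.1]
opening: 0.006
grip_force: 1.4
```

Request:
move_arm:
  moves: [0, -0.02, 0, 0, 0, -0.01, 0, 0, 0, 0, 0, 0]

```text
t: 67.25
eef_pos: [542.7, 154.3, 30.4]
tcp_rot: [-3.142, -0.0, -0.082]
ft_force: [-0.5, -4.6, -0.6]
opening: 0.006
grip_force: 2.0
```

Request:
move_arm:
  moves: [0, -0.02, 0, 0, 0, -0.01, 0, 0, 0, 0, 0, 0]

```text
t: 67.62
eef_pos: [543.1, 158.9, 30.4]
tcp_rot: [-3.142, -0.0, -0.082]
ft_force: [0.1, -4.2, -0.9]
opening: 0.002
grip_force: 2.0
```

Request:
move_arm:
  moves: [0, -0.01, 0, 0, 0, -0.01, 0, 0, 0, 0, 0, 0]

```text
t: 68.0
eef_pos: [543.1, 159.8, 30.4]
tcp_rot: [3.139, 0.001, -0.082]
ft_force: [0.8, -22.2, 1.1]
opening: 0.004
grip_force: 11.0
```

Request:
move_arm:
  moves: [0, -0.01, 0, 0, 0, -0.01, 0, 0, 0, 0, 0, 0]

```text
t: 68.38
eef_pos: [543.0, 159.8, 30.4]
tcp_rot: [3.136, 0.002, -0.082]
ft_force: [-0.8, -46.2, 4.8]
opening: 0.003
grip_force: 23.2
```

The stop is felt: 46 N with no further motion. I'll back off, rise clear and check the scene.

Request:
move_arm:
  moves: [0, 0.04, 0, 0, 0, 0.1, 0, 0, 0, 0.2, 0, 0, 0, 0.2, 0, 0, 0, 0, -0.2, 0, 0, 0, -0.3, 0, 0, 0, -0.3, 0, 0, 0, -0.2, 0, 0, 0, 0, 0]

```text
t: 69.5
eef_pos: [537.7, 84.3, 182.5]
tcp_rot: [-3.141, -0.004, -0.082]
ft_force: [0.1, -0.5, -0.7]
opening: 0.002
grip_force: 0.0
```

```bash
python3 - <<'E'
from h import *
snap('top','t18'); snap('wrist','w18'); ex=np.array([.9966,-.082]); ey=np.array([.082,.9966])
o=np.array([535.4,108])+ey*111
im=load('t18')[0]; hsv=cv2.cvtColor(im,cv2.COLOR_RGB2HSV)
for thr in (130,175):
  m=((hsv[...,2]>thr)&(hsv[...,1]<70)).astype(np.uint8); m[:190]=0; m[275:]=0; m[:,:20]=0; m[:,215:]=0
  n,l,s,c=cv2.connectedComponentsWithStats(m)
  for i in range(1,n):
    if s[i,4]>60:
      d=ray('t18',*c[i],72)[:2]-o; print(thr,s[i],(d@ex).round(1),(d@ey).round(1))
print([proj('t18',[*(o+75*k*ey),72]).round().tolist() for k in range(3)], monitor.state()['eef_pos'],monitor.state()['ft_force'])
E
```

```text
130 [159 190  56   8 223] 96.7 -113.3
130 [ 31 193  19  42 509] 1.0 257.3
130 [ 71 197  24  48 535] -2.3 145.7
130 [102 200  19  46 315] 3.9 77.3
130 [208 248   7  27 124] -71.6 -178.2
130 [  20  251   88   24 1720] -116.1 188.1
175 [ 31 194  18  41 480] 0.6 257.5
175 [ 79 198  15  43 330] 0.3 142.6
175 [110 202  11  42 161] 5.5 72.7
[[144.0, 226.0], [113.0, 222.0], [83.0, 219.0]] [536.53203633  84.21963316 179.92671428] [-0.42385032  0.11580545 -0.76132353]
```

```bash
python3 - <<'E'
from h import *
ex=np.array([.9966,-.082]); ey=np.array([.082,.9966]); o=np.array([535.4,108])+ey*111
for f,a in (('w18',20),('t18',20),('t18',-20),('t18',0)):
  g=cv2.cvtColor(load(f)[0],cv2.COLOR_RGB2GRAY); out=[]
  for y in range(-60,175,4):
    u,v=proj(f,[*(o+y*ey+a*ex),72]).round().astype(int); out.append(int(g[v,u]) if 0<=u<512 and 0<=v<384 else -1)
  print(f,a,out)
E
```

```text
w18 20 [46, 157, 158, 164, 170, 188, 189, 45, 89, 50, 46, 95, 136, 222, 200, 180, 147, 45, 51, 49, 52, 52, 49, 46, 148, 36, 53, 55, 54, 166, 195, 215, 213, 196, 176, 137, 51, 52, 51, 51, 44, 141, 43, 51, 52, 48, 62, 160, 182, 208, 213, 208, 197, 170, 65, 50, 45, 48, 47]
t18 20 [87, 86, 89, 89, 90, 89, 88, 87, 88, 89, 90, 90, 90, 87, 88, 89, 89, 88, 88, 86, 89, 84, 59, 45, 78, 87, 79, 76, 76, 77, 77, 75, 237, 233, 179, 143, 21, 19, 21, 23, 25, 23, 17, 17, 77, 64, 21, 52, 144, 233, 244, 239, 222, 154, 79, 20, 18, 19, 20]
t18 -20 [85, 86, 88, 86, 83, 88, 88, 86, 88, 87, 89, 89, 87, 86, 88, 89, 88, 88, 90, 86, 89, 84, 48, 73, 72, 88, 79, 79, 79, 76, 77, 77, 121, 222, 194, 126, 24, 24, 26, 23, 25, 25, 21, 17, 41, 77, 22, 27, 208, 228, 245, 238, 230, 175, 38, 14, 24, 18, 18]
t18 0 [93, 94, 91, 90, 92, 90, 94, 90, 92, 92, 92, 88, 91, 89, 90, 91, 90, 87, 91, 89, 89, 88, 54, 47, 75, 82, 80, 77, 79, 81, 79, 77, 191, 235, 186, 95, 29, 13, 21, 22, 19, 15, 25, 23, 74, 98, 14, 33, 214, 231, 245, 240, 226, 165, 115, 23, 21, 20, 22]
```

All three barrels are present at 75 mm spacing and the arm is clear, so I'll hand it in.

```bash
python3 -c "
from h import *
print(order.job_done())"
```

```text
the job is handed in; nothing more can be done
None
```

I handed the job in: the three full cartridges are snapped into clips, the two empty ones lie in the tray, and the carriage is pushed in against its inner stop (46 N felt); the hand-in did not return the judge's verdict.

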